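Take the tall canister off the tint turret

TASK

On the paint-tinting dispenser, turn the turret until the one tall canister stands in front at the fixed steel pointer. Then unscrew that canister with a part turn anticlockwise (seen from above), lift it off and stand it upright on the floor of the shallow steel tray, and let go.

Things in the scene. Friction and masses are not known exactly. Their poses are not given: they have to be found in the camera images.
- turret: Aluminium turret, 300 mm across; turns both ways without stops about an upright axis (0.25 N m, stays where left). Origin on the axis at the disc's top, 58 mm above the table; z up. x lies along the hub handle, an upright black bar on the axis: 64 mm long (x), 16 thick (y), from 68 to 112 mm above the origin. Five seats at 110 mm radius hold one tall and three squat canisters (60 mm high).
- canister: Tall white canister, 52 mm across, 102 high. Origin: centre of its flat underside, z up. On top a black fin to grip, 14 mm thick (y), 44 long (x), from 68 to 102 mm up. A loose quarter-turn foot holds it on a T-post: turned 66 degrees (60 to 68 will do, stop near 70) anticlockwise from above it lifts straight off, clear once 16 mm up; clockwise it meets a stop. About 0.18 kg; turns easily.
- front_place (a point): Fixed point 110 mm from the turret's axis, level with its top face: where the centre of the tall canister's underside must come. The pointer, a fixed steel upright 24 mm wide and 67 mm high above the table with a short finger towards the axis, stands at the turret's rim 75 mm further out on the same radius, on the robot's side.
- tray_floor (a point): Centre of the floor of the shallow open steel tray, 5 mm above the table: 150 mm square inside, walls 5 mm thick and rising 11 mm above the floor. The tray is fixed; x and y run along its sides. It stands left or right of the dispenser; a deep wooden brush caddy stands on the other side.

How it is judged (in metres and radians):
On the way, in this order (a step that is already met when the one before it is completed fails the run):
1. the tall canister, still on its seat, stands in front at the pointer (within 20 mm) (horizontal distance between canister and front_place below 0.02 m and z of canister in the frame of front_place between -0.008 and 0.008 m), for 0.3 s.
2. the tall canister is unscrewed and lifted off there (z of canister in the frame of front_place above 0.022 m and horizontal distance between canister and front_place below 0.06 m), for 0.05 s.
At the end, for the whole second after the job is handed in: The tall canister stands upright (within 7 degrees) and still on the floor of the shallow tray, anywhere wholly inside its walls (its centre within 55 mm of the tray's centre along each side), released (x of canister in the frame of tray_floor between -0.055 and 0.055 m and y of canister in the frame of tray_floor between -0.055 and 0.055 m and z of canister in the frame of tray_floor between -0.006 and 0.006 m and angle between canister's own z axis and vertical below 0.12 rad and linear speed of canister below 0.02 m/s); the robot touches nothing.
It fails at once if the tall canister is tipped over (more than 45 degrees) (angle between canister's own z axis and vertical above 0.785 rad).
It also fails if it takes over 56 s, if anything falls off the work surface, if the arm or the gripper's body presses on something with over 40 N, if the wrist force passes 120 N, or if a joint passes its speed limit or range.

ROBOT

A 6-joint arm with a two-finger parallel gripper is mounted at the origin on the work surface. World frame = base frame: x ahead of the robot, y to its left, z up, the work surface at z = 0. Lengths are in mm, angles in rad, forces in N, time in s.
With the tool pointing down it reaches from about 375 to 900 mm from the base axis. Payload 3.1 kg.
Tool frame: the origin (TCP) lies midway between the tips of the shut fingers; the grasp point (between the pads) lies tcp_to_grasp behind it (tcp_to_grasp is the distance from the TCP to the grasp point, in mm); z points along the fingers, y is the direction in which the jaws open and shut (so a half turn about z gives the same grasp; the last joint's range is limited). The gripper opens to 87 mm and grips with 3 to 60 N. Pads are 19 mm wide; open, the fingers measure 117 mm over their backs; the gripper's body (75 mm by 190 mm) begins 51 mm behind the grasp point.
Start: joints at [-1.5, 0.527, 1.433, -0, 1.181, -0.178], TCP at [153.925, -605.726, 222.548] pointing down, gripper open.
Joint ranges: [-3.08, 3.08], [-0.75, 2.2], [0.22, 2.44], [-1.43, 4.57], [0, 2.65], [-2.85, 2.85]. Speed limits (rad/s): [2.79, 2.79, 3.14, 3.14, 3.14, 3.14].

INTERFACE

Orientations are given as a unit quaternion [w, x, y, z].
In Python, from plant import * gives the robot as it stands. The module is installed in compiled form; this text tells all that it offers.
- The arm moves only by the tool jog_arm, never from a script. Its argument "motion" is a list of rows, each an object with "grip": the gripper's target within -1 to 1 (shut at 1, half-way at 0, fully open at -1); "slide": the shift along the tool's x, y, z scaled (see below), a list of three; "spin": the turn about the tool's z scaled (see below). In form: [{"grip": grip, "slide": [dx, dy, dz], "spin": spin}, ...]. A call has 1 to 5 rows; each row shifts and turns the pose as measured when the row begins, along the tool's axes as they then stand; what a row does not reach is not made up. The controller multiplies each number of a shift by 200 mm and each number of a turn by pi rad. A row lasts 1/8 s, in which the tool goes at most 62.5 mm and 10.7 degrees, less where a joint would pass 70% of its speed; a pose out of reach is approached as far as the arm can. A call with a number of a shift or a turn outside -1 to 1 is refused whole. A call with a gripper value outside its range is refused whole. The fingers move at their own pace and stop on an object; "grip_force" is the grip in N (left out, the last holds). Time passes only in rows, so rows that do not move let the fingers close. It gives the time, the measured TCP pose, the force and the opening at its end, in the units of the state.
- observe(): the state, without advancing time (a new reading comes with each control period).
- grab_frame(name): name is "scene" or "top"; returns (picture, depth): 480x640x3 uint8, red, green, blue; 480x640 float32, mm along the optical axis (not along the pixel's ray), 0 where there is no reading.
- get_calibration(name): a dict with "vfov" (degrees; the focal length in pixels is half the picture's height over the tangent of half this angle, whatever the lens; pixels are square), "cx", "cy" (the principal point, pixels), "D" ([k1, k2, p1, p2, k3] as OpenCV has them; the pictures are not rectified), "extrinsics" (4x4, takes a point from camera to world coordinates). Camera axes: x right, y up, looking along -z (the intrinsics and any distortion apply to the point x, -y, -z); pixel columns grow to the right and rows downward; lengths in mm; the calibration is good to about 2 mm. A picture is of the moment at which its call begins. get_calibration takes no time and is no camera call.
- job_done(): hands the job in, once; it reports no verdict.
The state is a dict: "time_s": time; "joint_pos": joint angles; "joint_velocities": joint speeds; "effort": joint torques, N m; "tcp_pos": TCP position; "orientation": TCP orientation; "wrist_force": force on the tool from outside, world axes, zero at the start; "ft_torque": the same for the moment, N m; "gripper_width": finger opening in mm.
Only numpy, scipy, OpenCV 4.12 (cv2) and the standard library are available. Lean on these libraries where they do the work, as an engineer would, in place of code of your own. Each camera call takes 0.05 s, during which the arm holds its last target.

## Working session

There is one attempt and no reset: what is moved stays moved. The work goes in short steps, Python scripts to look and compute and a tool call to move; the robot and the scene stay as the last step left them, time stands still between calls to the robot, and variables do not carry over. Pictures are saved under pics/ and viewed, and the job is handed in when it is done.

Besides the shell and the picture viewer there is one more tool, called after "Request:" as name(argument=value, ...), one argument or row to a line, values as JSON. jog_arm: Moves the arm, as the interface text tells. Shifts and turns lie within -1 to 1; 1 stands for 200 mm of shift or pi rad of turn. Its arguments: {"type":"object","properties":{"motion":{"type":"array","items":{"type":"object","properties":{"grip":{"type":"number"},"slide":{"type":"array","items":{"type":"number"}},"spin":{"type":"number"}}}},"grip_force":{"type":"number"}},"required":["motion"]}

```bash
mkdir -p pics
cat > h.py <<'E'
from plant import *
import numpy as np, cv2
def K(n):
    c=get_calibration(n); f=240/np.tan(np.radians(c["vfov"]/2))
    return np.array([[f,0,c["cx"]],[0,f,c["cy"]],[0,0,1]]),np.array(c["D"],float),np.array(c["extrinsics"],float)
def rays(n,uv):
    k,D,T=K(n); p=cv2.undistortPoints(np.array(uv,float).reshape(-1,1,2),k,D).reshape(-1,2)
    d=np.c_[p[:,0],-p[:,1],-np.ones(len(p))]
    return T[:3,3],d@T[:3,:3].T
def plane(n,uv,z):
    o,d=rays(n,uv); return o+d*((z-o[2])/d[:,2])[:,None]
def deproj(n,uv,dep):
    o,d=rays(n,uv); return o+d*np.array(dep,float)[:,None]
def proj(n,P):
    k,D,T=K(n); q=(np.array(P,float).reshape(-1,3)-T[:3,3])@T[:3,:3]; q=q*[1,-1,-1]
    return cv2.projectPoints(q,np.zeros(3),np.zeros(3),k,D)[0].reshape(-1,2)
E
python3 - <<'E'
from h import *
print(observe())
for n in("scene","top"):
    im,d=grab_frame(n); cv2.imwrite(f"pics/{n}0.png",im[:,:,::-1]); np.savez(f"{n}0.npz",im=im,d=d)
    c=get_calibration(n);print(n,c)
E
```

```text
{'time_s': 0.0, 'joint_pos': array([-1.50047620e+00,  5.28480516e-01,  1.43387040e+00, -1.44580869e-05,
        1.18136552e+00, -1.78484579e-01]), 'joint_velocities': array([ 2.89750267e-04,  2.62305124e-05,  4.74883257e-04,  2.15463400e-03,
        1.56981027e-03, -3.01999379e-03]), 'effort': array([-2.35640837e-04, -4.40044713e+01, -1.76591974e+01,  6.31859712e-02,
        5.80326165e-02, -1.71317083e-04]), 'tcp_pos': array([ 153.88682009, -605.02794036,  221.57294459]), 'orientation': array([-1.06070136e-03,  9.92271101e-01,  1.24084386e-01,  5.07264465e-05]), 'wrist_force': array([-0.55316188, -0.41620313,  0.57487612]), 'ft_torque': array([-0.03514084, -0.02782795,  0.01155353]), 'gripper_width': 86.77132404147225}
scene {'vfov': 44.668078261009875, 'cx': 321.4738510777682, 'cy': 239.58911363147544, 'D': array([-0.1230728,  0.       ,  0.       ,  0.       ,  0.       ]), 'extrinsics': array([[ 8.20348888e-01, -4.47331328e-01,  3.56261681e-01,
         1.00629919e+03],
       [ 5.71735908e-01,  6.28410226e-01, -5.27464348e-01,
        -6.55064604e+02],
       [ 1.20728434e-02,  6.36392387e-01,  7.71271013e-01,
         1.05801307e+03],
       [ 0.00000000e+00,  0.00000000e+00,  0.00000000e+00,
         1.00000000e+00]])}
top {'vfov': 43.457822416235615, 'cx': 313.6219812105507, 'cy': 243.59767008827157, 'D': array([-0.01772344,  0.        ,  0.        ,  0.        ,  0.        ]), 'extrinsics': array([[-1.46587854e-02,  9.94279445e-01, -1.05799361e-01,
         4.02504440e+02],
       [-9.99690709e-01, -1.24475929e-02,  2.15300525e-02,
         1.86367642e+01],
       [ 2.00899412e-02,  1.06082243e-01,  9.94154390e-01,
         1.39246837e+03],
       [ 0.00000000e+00,  0.00000000e+00,  0.00000000e+00,
         1.00000000e+00]])}
```

View pics/scene0.png

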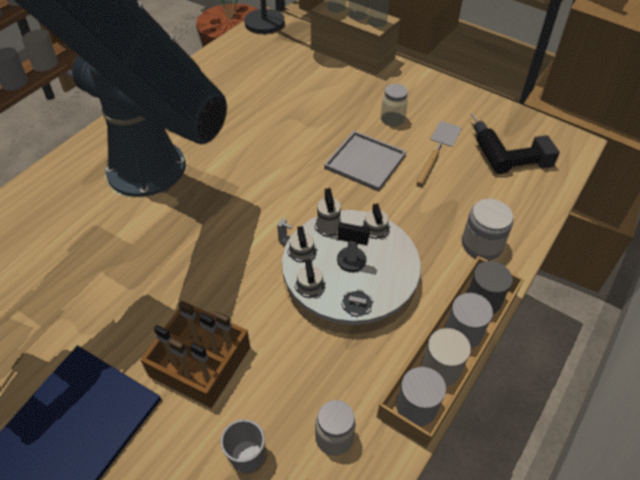

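View pics/top0.png

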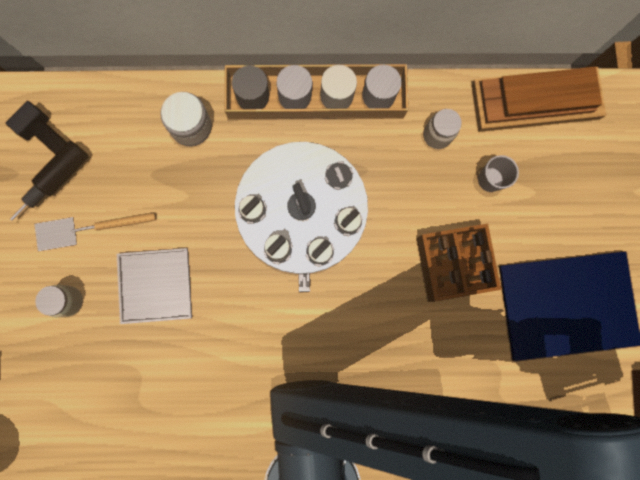

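```bash
cat > m.py <<'E'
from h import *
z=np.load("top0.npz"); im,d=z["im"],z["d"]
print(d.min(),np.median(d))
vv,uu=np.mgrid[0:480,0:640]
P=deproj("top",np.c_[uu.ravel(),vv.ravel()],d.ravel()).reshape(480,640,3)
np.save("P.npy",P)
for uv in [(252,208),(278,246),(320,250),(349,220),(340,175),(300,190),(302,206),(304,288),(304,278),(155,285),(215,330),(300,160)]:
    print(uv,P[uv[1],uv[0]].round(1))
# turret disc: height mask
m=(abs(P[...,2]-58)<8)&(abs(P[...,0]-640)<260)&(abs(P[...,1]-40)<260)
m=m.astype(np.uint8)
n,l,s,c=cv2.connectedComponentsWithStats(m); i=1+np.argmax(s[1:,4]); print(s[i],c[i])
cs,_=cv2.findContours((l==i).astype(np.uint8),0,cv2.CHAIN_APPROX_NONE); ct=max(cs,key=cv2.contourArea)
q=plane("top",ct.reshape(-1,2),58)[:,:2].astype(np.float32)
print(cv2.minEnclosingCircle(q), cv2.fitEllipse(q))
b=cv2.resize(im[120:310,210:400],None,fx=4,fy=4,interpolation=cv2.INTER_CUBIC)
cv2.imwrite("pics/crop_t.png",cv2.resize(b,(600,600))[:,:,::-1])
s_=np.load("scene0.npz")["im"]
cv2.imwrite("pics/crop_s.png",cv2.resize(s_[170:340,260:440],None,fx=3.3,fy=3.3,interpolation=cv2.INTER_CUBIC)[:,:,::-1])
E
python3 m.py
```

```text
0.0 1383.6655
(252, 208) [617.2 122.1 113.1]
(278, 246) [529.5  65.2 160.8]
(320, 250) [524.2 -22.3 118.5]
(349, 220) [587.7 -85.3 119.8]
(340, 175) [696.3 -71.1  73. ]
(300, 190) [643.3  18.6 173.7]
(302, 206) [609.9  14.9 174.1]
(304, 288) [445.7  12.5  68.5]
(304, 278) [467.5  12.2  71.1]
(155, 285) [459.3 353.2   6.3]
(215, 330) [355.2 215.7   7.9]
(300, 160) [734.5  17.8  60.4]
[  235   142   133   132 10754] [300.88739074 202.96010787]
((628.8585815429688, 17.218732833862305), 149.90057373046875) ((629.1871948242188, 16.943010330200195), (296.4391174316406, 296.7439270019531), 95.09778594970703)
```

View pics/crop_t.png

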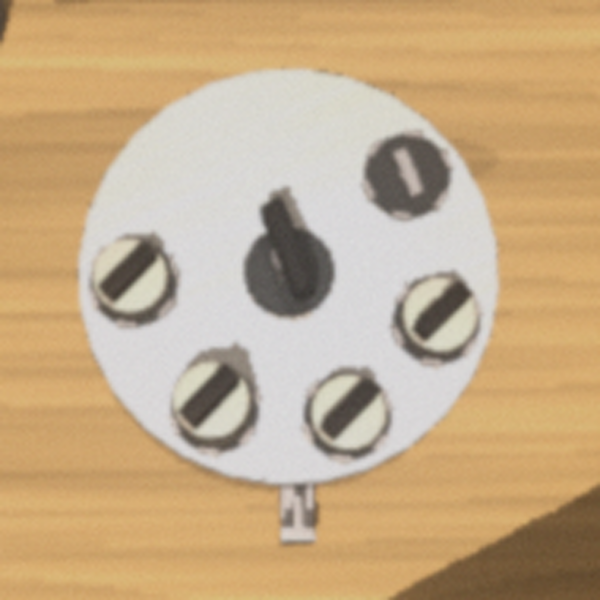

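View pics/crop_s.png

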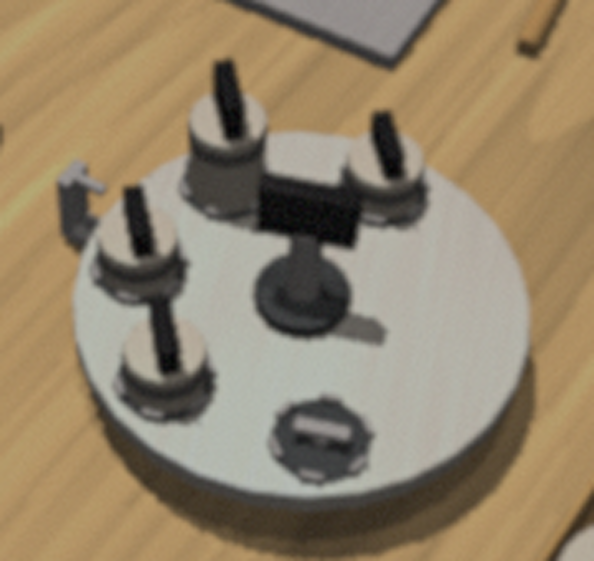

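```bash
cat > m2.py <<'E'
from h import *
import sys
tag=sys.argv[1] if len(sys.argv)>1 else "0"
z=np.load(f"top{tag}.npz"); im,d=z["im"].astype(int),z["d"]
vv,uu=np.mgrid[0:480,0:640]
P=deproj("top",np.c_[uu.ravel(),vv.ravel()],d.ravel()).reshape(480,640,3)
g=im.sum(2)
# pointer
m=(P[...,2]>45)&(P[...,2]<85)&(P[...,0]<478)&(P[...,0]>400)&(abs(P[...,1]-13)<40)
print("pointer",m.sum(),P[m].mean(0).round(1),P[m].min(0).round(1),P[m].max(0).round(1))
# tall things
hi=((P[...,2]>148)&(P[...,0]>420)&(P[...,0]<800)&(abs(P[...,1]-17)<180)).astype(np.uint8)
n,l,s,c=cv2.connectedComponentsWithStats(hi)
for i in range(1,n):
    if s[i,4]<20: continue
    Q=P[l==i]; print("hi",s[i,4],Q.mean(0).round(1))
    uv=np.c_[uu[l==i],vv[l==i]]
    zt=np.median(Q[:,2]); zt=160 if zt<166 else 170
    xy=plane("top",uv,zt)[:,:2].astype(np.float32)
    r=cv2.minAreaRect(xy); w=np.cov((xy-xy.mean(0)).T); e,v=np.linalg.eigh(w); print("  rect",r,"axis deg",np.degrees(np.arctan2(v[1,1],v[0,1])))
E
python3 m2.py
python3 - <<'E'
from h import *
z=np.load("top0.npz"); im=z["im"]
# tray
hsv=cv2.cvtColor(im,cv2.COLOR_RGB2HSV); m=(hsv[...,1]<60).astype(np.uint8); m[:, :100]=0; m[:,215:]=0; m[:235]=0;m[340:]=0
n,l,s,c=cv2.connectedComponentsWithStats(m);i=1+np.argmax(s[1:,4]);print(s[i])
cs,_=cv2.findContours((l==i).astype(np.uint8),0,cv2.CHAIN_APPROX_NONE)
r=cv2.minAreaRect(max(cs,key=cv2.contourArea)); b=cv2.boxPoints(r); print(r,plane("top",b,5).round(1), plane("top",[r[0]],5)); q=plane("top",b,5); print(np.linalg.norm(np.diff(q,axis=0),axis=1))
E
```

```text
pointer 87 [450.4  12.9  67.2] [439.3   1.5  49.9] [470.   23.6  75. ]
hi 258 [627.7  17.1 169.5]
  rect ((627.8204956054688, 17.207462310791016), (66.11160278320312, 17.060415267944336), 21.361135482788086) axis deg -159.2402318713535
hi 153 [532.4  69.6 160. ]
  rect ((532.298095703125, 69.82185363769531), (13.162505149841309, 43.67986297607422), 44.56929016113281) axis deg 135.18754042085072
[ 117  248   75   76 4956]
((153.4264678955078, 285.5440979003906), (70.17729187011719, 72.09471130371094), 85.60128784179688) [[533.4 446.8   5. ]
 [544.1 281.7   5. ]
 [383.6 268.3   5. ]
 [373.3 431.5   5. ]] [[458.11177527 357.0994309    5.        ]]
[165.42494863 161.09616914 163.48083552]
```

```bash
cat >> h.py <<'E'
from scipy.spatial.transform import Rotation as R
def st():
    s=observe(); q=s["orientation"]; r=R.from_quat(np.r_[q[1:],q[0]]).as_matrix()
    return s,r
def togo(p,psi=None):
    s,r=st(); d=np.array(p)-s["tcp_pos"]; x=r[:,0]; ps=np.degrees(np.arctan2(x[1],x[0]))
    print("t",round(s["time_s"],2),"tcp",s["tcp_pos"].round(1),"psi",ps.round(2),"tilt",np.degrees(np.arccos(-r[2,2])).round(2),"w",round(s["gripper_width"],1),"F",s["wrist_force"].round(1),"j",s["joint_pos"].round(2))
    print("tool slide units",(r.T@d/200).round(4), "mm",(r.T@d).round(1))
    if psi is not None: print("spin units",round(-(psi-ps)/180,4),"deg",psi-ps)
E
python3 - <<'E'
from h import *
import plant
print(globals().get("tcp_to_grasp"),[n for n in dir(plant) if not n.startswith("_")])
togo([628.3,17.1,260],21)
E
```

```text
18.700000000000003 ['PlanningError', 'get_calibration', 'grab_frame', 'job_done', 'observe', 'tcp_to_grasp']
t 0.1 tcp [ 153.9 -605.1  221.7] psi 14.26 tilt 0.11 w 87.0 F [ 0.2 -0.1 -0.7] j [-1.5   0.53  1.43 -0.    1.18 -0.18]
tool slide units [ 3.0652 -2.4312 -0.1859] mm [ 613.  -486.2  -37.2]
spin units -0.0375 deg 6.7432931340926245
```

Request:
jog_arm(
  motion=[
    {"grip": -1,"slide": [0.1,-0.08,-0.19],"spin": 0},
    {"grip": -1,"slide": [0.24,-0.19,0],"spin": 0},
    {"grip": -1,"slide": [0.24,-0.19,0],"spin": 0},
    {"grip": -1,"slide": [0.24,-0.19,0],"spin": 0},
    {"grip": -1,"slide": [0.24,-0.19,0],"spin": 0},
  ],
  grip_force=40,
)

```text
time_s: 0.72
tcp_pos: [319.6, -388.6, 258.7]
orientation: [-0.002, 0.993, 0.12, 0.001]
wrist_force: [1.1, -0.8, -0.6]
gripper_width: 87.2
```

```bash
python3 -c "
from h import *
togo([628.3,17.1,260],21)"
```

```text
t 0.72 tcp [ 319.6 -388.6  258.7] psi 13.73 tilt 0.19 w 87.2 F [ 1.1 -0.8 -0.6] j [-1.11  0.32  1.69  0.    1.14  0.22]
tool slide units [ 1.9809e+00 -1.6045e+00  1.2000e-03] mm [ 3.962e+02 -3.209e+02  2.000e-01]
spin units -0.0404 deg 7.272568972790674
```

Request:
jog_arm(
  motion=[
    {"grip": -1,"slide": [0.24,-0.195,0],"spin": 0},
    {"grip": -1,"slide": [0.24,-0.195,0],"spin": 0},
    {"grip": -1,"slide": [0.24,-0.195,0],"spin": 0},
    {"grip": -1,"slide": [0.24,-0.195,0],"spin": 0},
    {"grip": -1,"slide": [0.24,-0.195,0],"spin": 0},
  ],
)

```text
time_s: 1.35
tcp_pos: [507.0, -138.5, 258.9]
orientation: [-0.002, 0.993, 0.119, 0.0]
wrist_force: [0.3, -0.4, 0.1]
gripper_width: 87.2
```

```bash
python3 -c "
from h import *
togo([628.3,17.1,260],21)"
```

```text
t 1.35 tcp [ 507.  -138.5  258.9] psi 13.63 tilt 0.22 w 87.2 F [ 0.3 -0.4  0.1] j [-0.48  0.35  1.64  0.    1.16  0.85]
tool slide units [ 0.773  -0.6131 -0.0025] mm [ 154.6 -122.6   -0.5]
spin units -0.0409 deg 7.3662992938139755
```

Request:
jog_arm(
  motion=[
    {"grip": -1,"slide": [0.24,-0.19,0],"spin": 0},
    {"grip": -1,"slide": [0.24,-0.19,0],"spin": 0},
    {"grip": -1,"slide": [0.24,-0.19,0],"spin": 0},
    {"grip": -1,"slide": [0.08,-0.08,0],"spin": -0.04},
    {"grip": -1,"slide": [0,0,0],"spin": 0},
  ],
)

```text
time_s: 1.98
tcp_pos: [634.4, 34.5, 256.8]
orientation: [-0.002, 0.983, 0.185, -0.001]
wrist_force: [-0.1, -0.7, -0.3]
gripper_width: 87.2
```

```bash
python3 -c "
from h import *
togo([628.3,17.1,129],21)"
```

```text
t 1.98 tcp [634.4  34.5 256.8] psi 21.37 tilt 0.27 w 87.2 F [-0.1 -0.7 -0.3] j [-0.12  0.51  1.36  0.    1.27  1.07]
tool slide units [-0.0595  0.0726  0.6387] mm [-11.9  14.5 127.7]
spin units 0.0021 deg -0.36992079315399806
```

Request:
jog_arm(
  motion=[
    {"grip": -1,"slide": [-0.06,0.07,0.1],"spin": 0},
    {"grip": -1,"slide": [0,0,0],"spin": 0},
  ],
)

```text
time_s: 2.22
tcp_pos: [626.7, 15.7, 235.8]
orientation: [-0.002, 0.983, 0.183, -0.002]
wrist_force: [-0.6, 0.8, -0.9]
gripper_width: 87.2
```

```bash
python3 -c "
from h import *
togo([628.3,17.1,129],21)"
```

```text
t 2.23 tcp [626.7  15.7 235.8] psi 21.13 tilt 0.35 w 87.2 F [-0.6  0.8 -0.9] j [-0.15  0.52  1.41  0.    1.22  1.05]
tool slide units [ 0.0121 -0.0011  0.5339] mm [  2.4  -0.2 106.8]
spin units 0.0007 deg -0.13018454247079347
```

Well centred over the handle. I'll go down and check the contact force.

Request:
jog_arm(
  motion=[
    {"grip": -1,"slide": [0.005,0,0.2],"spin": 0},
    {"grip": -1,"slide": [0.005,0,0.2],"spin": 0},
    {"grip": -1,"slide": [0,0,0.13],"spin": 0},
    {"grip": -1,"slide": [0,0,0],"spin": 0},
  ],
)

```text
time_s: 2.72
tcp_pos: [630.1, 13.3, 131.7]
orientation: [-0.001, 0.984, 0.178, 0.001]
wrist_force: [0.4, -0.1, -0.3]
gripper_width: 86.7
```

```bash
python3 -c "
from h import *
togo([628.3,17.1,129],21)"
```

```text
t 2.73 tcp [630.1  13.3 131.7] psi 20.48 tilt 0.21 w 86.7 F [ 0.4 -0.1 -0.3] j [-0.16  0.64  1.5   0.    1.    1.05]
tool slide units [-0.0016 -0.021   0.0136] mm [-0.3 -4.2  2.7]
spin units -0.0029 deg 0.5177360796800343
```

Request:
jog_arm(
  motion=[
    {"grip": -1,"slide": [0,-0.02,0.01],"spin": 0},
    {"grip": 1,"slide": [0,0,0],"spin": 0},
    {"grip": 1,"slide": [0,0,0],"spin": 0},
    {"grip": 1,"slide": [0,0,0],"spin": 0},
    {"grip": 1,"slide": [0,0,0],"spin": 0},
  ],
)

```text
time_s: 3.35
tcp_pos: [631.9, 16.4, 135.4]
orientation: [0.0, 0.984, 0.177, 0.006]
wrist_force: [0.2, -0.0, -0.0]
gripper_width: 54.9
```

```bash
python3 -c "
from h import *
togo([628.3,17.1,129],21+30.1)"
```

```text
t 3.35 tcp [631.9  16.4 135.4] psi 20.37 tilt 0.67 w 54.9 F [ 0.2 -0.  -0. ] j [-0.15  0.64  1.5   0.    0.99  1.06]
tool slide units [-0.0159 -0.0094  0.0316] mm [-3.2 -1.9  6.3]
spin units -0.1707 deg 30.726081698777193
```

Request:
jog_arm(
  motion=[
    {"grip": 1,"slide": [0,0,0.015],"spin": 0},
    {"grip": 1,"slide": [0,0,0],"spin": 0},
    {"grip": 1,"slide": [0,0,0],"spin": 0},
    {"grip": 1,"slide": [0,0,0],"spin": 0},
    {"grip": 1,"slide": [0,0,0],"spin": 0},
  ],
)

```text
time_s: 3.98
tcp_pos: [631.2, 18.0, 132.3]
orientation: [-0.001, 0.984, 0.177, 0.005]
wrist_force: [-0.1, -1.2, -0.7]
gripper_width: 15.8
```

```bash
python3 -c "
from h import *
togo([628.3,17.1,129],21+30.1)
togo([628.3,17.1,129],21+30.1)"
```

```text
t 3.98 tcp [631.2  18.  132.3] psi 20.39 tilt 0.63 w 15.8 F [-0.1 -1.2 -0.7] j [-0.15  0.64  1.5   0.01  0.99  1.06]
tool slide units [-0.0155 -0.001   0.0165] mm [-3.1 -0.2  3.3]
spin units -0.1706 deg 30.705241718582876
t 3.98 tcp [631.2  18.  132.3] psi 20.39 tilt 0.63 w 15.8 F [-0.1 -1.2 -0.7] j [-0.15  0.64  1.5   0.01  0.99  1.06]
tool slide units [-0.0155 -0.001   0.0165] mm [-3.1 -0.2  3.3]
spin units -0.1706 deg 30.705241718582876
```

Request:
jog_arm(
  motion=[
    {"grip": 1,"slide": [0,0,0],"spin": -0.045},
    {"grip": 1,"slide": [0,0,0],"spin": -0.045},
    {"grip": 1,"slide": [0,0,0],"spin": -0.045},
    {"grip": 1,"slide": [0,0,0],"spin": -0.025},
    {"grip": 1,"slide": [0,0,0],"spin": 0},
  ],
)

```text
time_s: 4.6
tcp_pos: [630.7, 18.7, 132.3]
orientation: [-0.001, 0.908, 0.42, 0.005]
wrist_force: [-0.1, 0.5, 1.2]
gripper_width: 15.8
```

```bash
python3 -c "
from h import *
togo([628.3,17.1,129],20.4+30.2)"
```

```text
t 4.6 tcp [630.7  18.7 132.3] psi 49.66 tilt 0.64 w 15.8 F [-0.1  0.5  1.2] j [-0.15  0.64  1.5   0.01  0.99  0.55]
tool slide units [-0.0139 -0.0041  0.0164] mm [-2.8 -0.8  3.3]
spin units -0.0052 deg 0.9358337270254253
```

Request:
jog_arm(
  motion=[
    {"grip": -1,"slide": [0,0,0],"spin": -0.005},
    {"grip": -1,"slide": [0,0,0],"spin": 0},
    {"grip": -1,"slide": [0,0,0],"spin": 0},
    {"grip": -1,"slide": [0,0,0],"spin": 0},
    {"grip": -1,"slide": [0,0,0],"spin": 0},
  ],
)

```text
time_s: 5.22
tcp_pos: [631.2, 17.4, 132.0]
orientation: [-0.0, 0.905, 0.426, 0.005]
wrist_force: [0.2, -0.0, -0.3]
gripper_width: 58.0
```

Request:
jog_arm(
  motion=[
    {"grip": -1,"slide": [0,0,0],"spin": 0},
    {"grip": -1,"slide": [0,0,-0.2],"spin": 0},
    {"grip": -1,"slide": [0,0,-0.25],"spin": 0},
    {"grip": 0,"slide": [0,0,-0.25],"spin": 0},
    {"grip": 0,"slide": [0,0,0],"spin": 0},
  ],
)

```text
time_s: 5.85
tcp_pos: [629.6, 16.7, 274.9]
orientation: [-0.001, 0.905, 0.426, 0.004]
wrist_force: [0.3, 0.2, 0.6]
gripper_width: 74.0
```

Run:
```python
from h import *
for n in("scene","top"):
    im,d=grab_frame(n); cv2.imwrite(f"pics/{n}1.png",im[:,:,::-1]); np.savez(f"{n}1.npz",im=im,d=d)
togo([518.3,14.6,240],-15)
```

```text
t 5.95 tcp [626.5  17.1 270. ] psi 50.45 tilt 0.41 w 66.5 F [-1.  -0.3 -0.6] j [-0.15  0.48  1.37  0.01  1.29  0.53]
tool slide units [-0.3546 -0.4082  0.1516] mm [-70.9 -81.6  30.3]
spin units 0.3636 deg -65.44625879219467
```

View pics/top1.png

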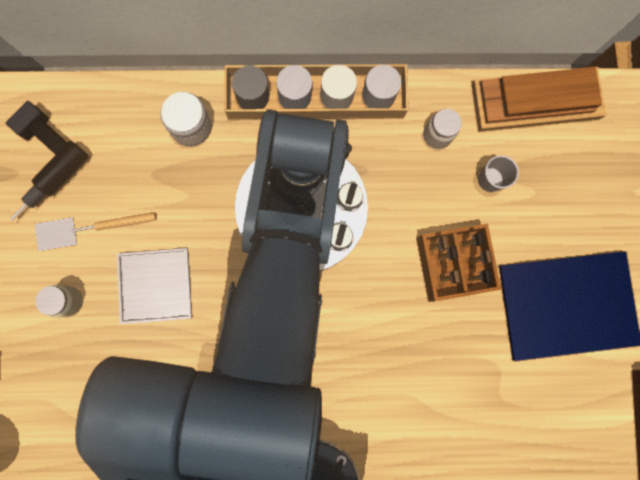

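View pics/scene1.png

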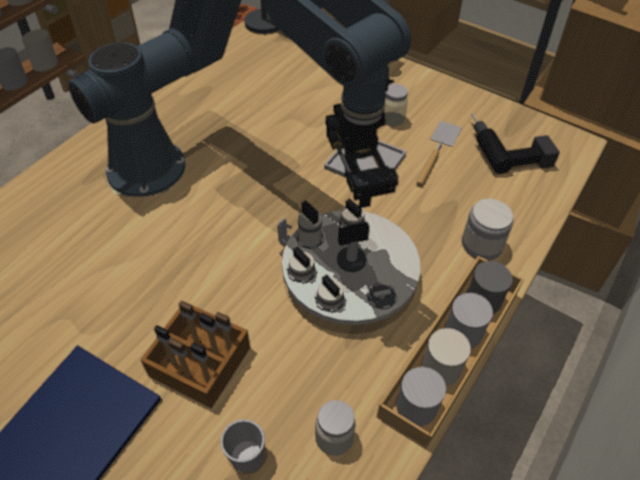

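Run:
```python
from h import *
def can(tag):
    z=np.load(f"scene{tag}.npz"); im,d=z["im"].astype(int),z["d"]
    vv,uu=np.mgrid[0:480,0:640]
    P=deproj("scene",np.c_[uu.ravel(),vv.ravel()],d.ravel()).reshape(480,640,3)
    m=(P[...,2]>60)&(P[...,2]<175)&(P[...,0]<640)&(P[...,0]>460)&(abs(P[...,1]-40)<100)
    hi=(m&(P[...,2]>133)).astype(np.uint8)
    n,l,s,c=cv2.connectedComponentsWithStats(hi)
    for i in range(1,n):
        if s[i,4]<15: continue
        Q=P[l==i]; xy=Q[:,:2]; w=np.cov((xy-xy.mean(0)).T); e,v=np.linalg.eigh(w)
        print("fin",s[i],Q.mean(0).round(1),np.percentile(Q,[2,98],axis=0).round(1).tolist(),"deg",np.degrees(np.arctan2(v[1,1],v[0,1])).round(1))
        uv=np.c_[uu[l==i],vv[l==i]]
        t=Q[:,2]>156; xy=Q[t,:2]; print("  top",t.sum(),xy.mean(0).round(1)); 
        r=cv2.minAreaRect(xy.astype(np.float32)); print(r)
    cap=m&(P[...,2]>121)&(P[...,2]<131)
    print("cap",cap.sum(),P[cap].mean(0).round(1),np.percentile(P[cap],[1,99],axis=0).round(1).tolist())
can(0); print(); can(1)
im=cv2.imread("pics/scene1.png"); cv2.imwrite("pics/cs1.png",cv2.resize(im[180:320,260:430],None,fx=4,fy=4,interpolation=cv2.INTER_CUBIC))
```

```text
fin [324 188  10  24 177] [537.4  64.2 153.5] [[515.4, 50.5, 134.1], [552.6, 83.2, 163.8]] deg 136.8
  top 103 [534.8  68.1]
((534.3338623046875, 68.8076171875), (13.597765922546387, 46.463321685791016), 44.03621292114258)
fin [338 222  23  22 344] [621.7   8.2 158.2] [[603.3, -1.9, 133.7], [639.0, 22.2, 173.0]] deg -157.1
  top 204 [621.2   9.7]
((621.4609375, 11.842052459716797), (42.55009078979492, 20.203418731689453), 18.809097290039062)
cap 293 [546.9  55.9 125.9] [[510.0, -36.0, 121.1], [639.0, 128.2, 130.6]]

fin [301 200  18  24 252] [523.4  13.4 151.9] [[499.1, 4.5, 134.6], [542.4, 25.9, 163.8]] deg 167.2
  top 117 [521.6  15.9]
((520.902099609375, 16.708919525146484), (15.989127159118652, 44.77961730957031), 73.59784698486328)
fin [338 223  26  22 365] [625.5   4.9 158.6] [[607.5, -11.4, 134.7], [639.8, 30.0, 173.2]] deg 52.3
  top 224 [625.3   7. ]
((627.0005493164062, 12.29133415222168), (54.06298828125, 19.944631576538086), 49.70883560180664)
cap 245 [540.    9.9 126.3] [[496.6, -9.4, 121.3], [639.0, 110.1, 130.7]]
```

View pics/cs1.png

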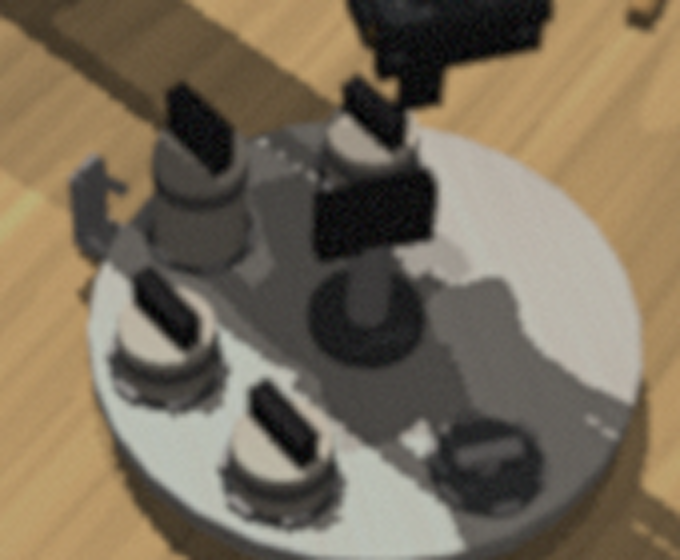

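Request:
jog_arm(
  motion=[
    {"grip": 0,"slide": [-0.17,-0.2,0],"spin": 0},
    {"grip": 0,"slide": [-0.18,-0.2,0],"spin": 0},
    {"grip": 0,"slide": [0,0,0],"spin": 0.055},
    {"grip": 0,"slide": [0,0,0],"spin": 0.055},
    {"grip": 0,"slide": [0,0,0],"spin": 0.055},
  ],
)

```text
time_s: 6.58
tcp_pos: [508.0, 15.5, 258.7]
orientation: [-0.008, 0.985, 0.172, -0.013]
wrist_force: [-0.1, 0.7, -0.8]
gripper_width: 43.5
```

Request:
jog_arm(
  motion=[
    {"grip": 0,"slide": [0,0,0],"spin": 0.055},
    {"grip": 0,"slide": [0,0,0],"spin": 0.055},
    {"grip": 0,"slide": [0,0,0],"spin": 0.055},
    {"grip": 0,"slide": [0,0,0],"spin": 0.04},
    {"grip": 0,"slide": [0,0,0],"spin": 0},
  ],
)

```text
time_s: 7.2
tcp_pos: [500.2, 16.8, 248.3]
orientation: [-0.004, 0.987, -0.159, -0.027]
wrist_force: [-0.5, 0.3, -0.0]
gripper_width: 43.5
```

```bash
python3 -c "
from h import *
togo([519,16,132],-15.5)"
```

```text
t 7.2 tcp [500.2  16.8 248.3] psi -18.34 tilt 3.1 w 43.5 F [-0.5  0.3 -0. ] j [-0.19  0.35  1.67  0.01  1.17  1.7 ]
tool slide units [ 0.1217 -0.0263  0.5759] mm [ 24.3  -5.3 115.2]
spin units -0.0158 deg 2.840909342384169
```

Request:
jog_arm(
  motion=[
    {"grip": 0,"slide": [0.12,-0.02,0],"spin": -0.015},
    {"grip": 0,"slide": [0,0,0],"spin": 0},
  ],
)

```text
time_s: 7.45
tcp_pos: [522.6, 13.4, 244.6]
orientation: [-0.004, 0.991, -0.133, -0.03]
wrist_force: [-0.1, 0.8, -0.0]
gripper_width: 43.5
```

```bash
cat >> h.py <<'E'
def zt():
    s,r=st(); print("toolz",np.degrees(r[:,2]).round(2)); j=s["joint_pos"]; print("sum-pi deg",np.degrees(j[1]+j[2]+j[4]-np.pi).round(2),"j4",np.degrees(j[3]).round(2),"v",s["joint_velocities"].round(3))
E
python3 -c "
from h import *
togo([519,16,132],-15.5);zt()"
```

```text
t 7.45 tcp [522.6  13.4 244.6] psi -15.34 tilt 3.45 w 43.5 F [-0.1  0.8 -0. ] j [-0.19  0.39  1.62  0.01  1.19  1.64]
tool slide units [ 0.0131 -0.0072  0.563 ] mm [  2.6  -1.4 112.6]
spin units 0.0009 deg -0.16284629014307583
toolz [ -3.31   0.96 -57.19]
sum-pi deg 3.43 j4 0.34 v [ 0.004 -0.018  0.07   0.002  0.032 -0.011]
```

Request:
jog_arm(
  motion=[
    {"grip": 0,"slide": [0.25,0,0],"spin": 0},
    {"grip": 0,"slide": [0.25,0,0],"spin": 0},
  ],
)

```text
time_s: 7.7
tcp_pos: [613.7, -11.2, 236.3]
orientation: [-0.005, 0.991, -0.132, -0.035]
wrist_force: [0.5, -0.3, 0.2]
gripper_width: 43.4
```

```bash
python3 -c "
from h import *
togo([519,16,250],-15.5);zt()"
```

```text
t 7.7 tcp [613.7 -11.2 236.3] psi -15.16 tilt 4.08 w 43.4 F [ 0.5 -0.3  0.2] j [-0.2   0.53  1.39  0.01  1.29  1.63]
tool slide units [-0.4963 -0.0072 -0.0332] mm [-99.3  -1.4  -6.6]
spin units 0.0019 deg -0.3420049622046921
toolz [ -3.93   1.09 -57.15]
sum-pi deg 4.07 j4 0.29 v [-0.036  0.563 -0.931 -0.002  0.433 -0.047]
```

Request:
jog_arm(
  motion=[
    {"grip": 0,"slide": [0,0,0],"spin": 0},
  ],
)

```text
time_s: 7.82
tcp_pos: [615.1, -12.0, 234.7]
orientation: [-0.005, 0.991, -0.132, -0.036]
wrist_force: [0.7, -0.3, 0.0]
gripper_width: 43.1
```

```bash
python3 -c "
from h import *
togo([519,16,250],-15.5);zt()"
```

```text
t 7.83 tcp [615.1 -12.  234.7] psi -15.17 tilt 4.13 w 43.1 F [ 0.7 -0.3  0. ] j [-0.2   0.53  1.39  0.    1.29  1.63]
tool slide units [-0.5045 -0.0095 -0.0402] mm [-100.9   -1.9   -8. ]
spin units 0.0018 deg -0.33225354668798346
toolz [ -3.98   1.09 -57.15]
sum-pi deg 4.13 j4 0.28 v [ 0.013 -0.037  0.087  0.006  0.047 -0.006]
```

Request:
jog_arm(
  motion=[
    {"grip": 0,"slide": [0,0,0],"spin": 0},
    {"grip": 0,"slide": [0,0,0],"spin": 0},
    {"grip": 0,"slide": [0,0,0],"spin": 0},
  ],
)

```text
time_s: 8.2
tcp_pos: [610.4, -10.5, 233.8]
orientation: [-0.005, 0.991, -0.131, -0.039]
wrist_force: [1.0, 0.4, 0.4]
gripper_width: 43.2
```

```bash
python3 -c "
from h import *
togo([519,16,250],-15.5);zt()"
```

```text
t 8.2 tcp [610.4 -10.5 233.8] psi -15.09 tilt 4.52 w 43.2 F [1.  0.4 0.4] j [-0.2   0.53  1.4   0.    1.29  1.63]
tool slide units [-0.4805 -0.0092 -0.043 ] mm [-96.1  -1.8  -8.6]
spin units 0.0023 deg -0.41301311656320294
toolz [ -4.36   1.18 -57.12]
sum-pi deg 4.52 j4 0.29 v [ 0.002 -0.009  0.017  0.002  0.002 -0.001]
```

Request:
jog_arm(
  motion=[
    {"grip": 0,"slide": [0,0,-0.25],"spin": 0},
    {"grip": 0,"slide": [0,0,-0.25],"spin": 0},
  ],
)

```text
time_s: 8.45
tcp_pos: [613.8, -11.4, 331.4]
orientation: [-0.006, 0.99, -0.131, -0.045]
wrist_force: [0.1, 0.1, -0.2]
gripper_width: 43.6
```

```bash
python3 -c "
from h import *
togo([519,16,250],-15.5);zt()"
```

```text
t 8.45 tcp [613.8 -11.4 331.4] psi -15.06 tilt 5.24 w 43.6 F [ 0.1  0.1 -0.2] j [-0.2   0.46  1.25  0.    1.53  1.63]
tool slide units [-0.4543 -0.0096  0.4504] mm [-90.9  -1.9  90.1]
spin units 0.0025 deg -0.4442297261239325
toolz [ -5.06   1.32 -57.06]
sum-pi deg 5.23 j4 0.27 v [-0.002 -0.243 -0.622 -0.002  0.933  0.001]
```

Request:
jog_arm(
  motion=[
    {"grip": 0,"slide": [0,0,-0.2],"spin": 0},
    {"grip": 0,"slide": [0,0,0],"spin": 0},
  ],
)

```text
time_s: 8.7
tcp_pos: [618.2, -12.2, 378.1]
orientation: [-0.005, 0.991, -0.131, -0.04]
wrist_force: [-0.2, 0.5, -0.6]
gripper_width: 43.8
```

```bash
python3 -c "
from h import *
togo([519,16,250],-15.5);zt()"
```

```text
t 8.7 tcp [618.2 -12.2 378.1] psi -15.01 tilt 4.66 w 43.8 F [-0.2  0.5 -0.6] j [-0.2   0.43  1.17  0.    1.62  1.63]
tool slide units [-0.4617 -0.0075  0.6801] mm [-92.3  -1.5 136. ]
spin units 0.0027 deg -0.48916283303412555
toolz [ -4.5    1.2  -57.11]
sum-pi deg 4.66 j4 0.27 v [0.002 0.02  0.077 0.    0.002 0.   ]
```

Request:
jog_arm(
  motion=[
    {"grip": 0,"slide": [0,0,0.25],"spin": 0},
  ],
)

```text
time_s: 8.82
tcp_pos: [616.4, -11.4, 331.8]
orientation: [-0.005, 0.991, -0.13, -0.035]
wrist_force: [1.0, -0.1, -1.1]
gripper_width: 43.4
```

```bash
python3 -c "
from h import *
togo([519,16,250],-15.5);zt()"
```

```text
t 8.82 tcp [616.4 -11.4 331.8] psi -14.99 tilt 4.03 w 43.4 F [ 1.  -0.1 -1.1] j [-0.2   0.45  1.26  0.    1.5   1.63]
tool slide units [-0.4761 -0.006   0.4435] mm [-95.2  -1.2  88.7]
spin units 0.0028 deg -0.5087582098303525
toolz [ -3.88   1.08 -57.15]
sum-pi deg 4.02 j4 0.28 v [ 0.004  0.215  0.802  0.001 -0.944 -0.002]
```

Request:
jog_arm(
  motion=[
    {"grip": 0,"slide": [0,0,0.25],"spin": 0},
  ],
)

```text
time_s: 8.95
tcp_pos: [612.1, -10.1, 280.8]
orientation: [-0.005, 0.991, -0.13, -0.034]
wrist_force: [-0.1, -0.2, 0.4]
gripper_width: 43.4
```

```bash
python3 -c "
from h import *
togo([519,16,250],-15.5);zt()"
```

```text
t 8.95 tcp [612.1 -10.1 280.8] psi -14.98 tilt 3.99 w 43.4 F [-0.1 -0.2  0.4] j [-0.2   0.48  1.34  0.    1.38  1.63]
tool slide units [-0.4714 -0.0056  0.1871] mm [-94.3  -1.1  37.4]
spin units 0.0029 deg -0.5236541917963891
toolz [ -3.84   1.07 -57.16]
sum-pi deg 3.98 j4 0.29 v [ 0.003  0.257  0.628 -0.    -0.942 -0.002]
```

Request:
jog_arm(
  motion=[
    {"grip": 0,"slide": [0,0,0],"spin": 0},
  ],
)

```text
time_s: 9.07
tcp_pos: [607.9, -9.2, 276.3]
orientation: [-0.005, 0.991, -0.13, -0.04]
wrist_force: [0.1, -0.3, 0.3]
gripper_width: 43.5
```

```bash
python3 -c "
from h import *
togo([519,16,250],-15.5);zt()"
```

```text
t 9.07 tcp [607.9  -9.2 276.3] psi -14.97 tilt 4.66 w 43.5 F [ 0.1 -0.3  0.3] j [-0.2   0.49  1.35  0.    1.39  1.63]
tool slide units [-0.4499 -0.0067  0.1686] mm [-90.   -1.3  33.7]
spin units 0.003 deg -0.534838878420226
toolz [ -4.5    1.2  -57.11]
sum-pi deg 4.66 j4 0.29 v [ 0.002 -0.05  -0.078 -0.001 -0.009  0.001]
```

Request:
jog_arm(
  motion=[
    {"grip": 0,"slide": [0,0,-0.25],"spin": 0},
  ],
)

```text
time_s: 9.2
tcp_pos: [609.1, -9.6, 323.2]
orientation: [-0.006, 0.99, -0.13, -0.046]
wrist_force: [2.1, 0.1, 0.9]
gripper_width: 43.7
```

```bash
python3 -c "
from h import *
togo([519,16,250],-15.5);zt()"
```

```text
t 9.2 tcp [609.1  -9.6 323.2] psi -14.97 tilt 5.28 w 43.7 F [2.1 0.1 0.9] j [-0.2   0.45  1.28  0.    1.5   1.63]
tool slide units [-0.4328 -0.0077  0.4075] mm [-86.6  -1.5  81.5]
spin units 0.003 deg -0.5323528553739312
toolz [ -5.11   1.33 -57.05]
sum-pi deg 5.28 j4 0.28 v [-0.002 -0.299 -0.687 -0.     0.931  0.002]
```

Request:
jog_arm(
  motion=[
    {"grip": 0,"slide": [0,0,0],"spin": 0},
  ],
)

```text
time_s: 9.32
tcp_pos: [612.2, -10.1, 329.1]
orientation: [-0.005, 0.991, -0.13, -0.04]
wrist_force: [0.1, -0.6, -0.0]
gripper_width: 43.4
```

```bash
python3 -c "
from h import *
togo([519,16,250],-15.5);zt()"
```

```text
t 9.32 tcp [612.2 -10.1 329.1] psi -14.95 tilt 4.62 w 43.4 F [ 0.1 -0.6 -0. ] j [-0.2   0.45  1.27  0.    1.5   1.63]
tool slide units [-0.4507 -0.0059  0.4331] mm [-90.1  -1.2  86.6]
spin units 0.0031 deg -0.5511598855136004
toolz [ -4.46   1.2  -57.11]
sum-pi deg 4.62 j4 0.28 v [ 0.     0.053  0.106 -0.001  0.01  -0.001]
```

```bash
python3 -c "
from h import *
togo([900,-10,330],-15.5);print(observe()['effort'])"
```

```text
t 9.32 tcp [612.2 -10.1 329.1] psi -14.95 tilt 4.62 w 43.4 F [ 0.1 -0.6 -0. ] j [-0.2   0.45  1.27  0.    1.5   1.63]
tool slide units [ 1.3851 -0.3718 -0.1166] mm [277.  -74.4 -23.3]
spin units 0.0031 deg -0.5511598855136004
[-1.73721736e-02 -4.25175798e+01 -2.01500666e+01  4.70436341e-02
  3.62848537e-01 -3.17986443e-03]
```

Request:
jog_arm(
  motion=[
    {"grip": 0,"slide": [0.28,-0.07,-0.025],"spin": 0},
    {"grip": 0,"slide": [0.28,-0.07,-0.025],"spin": 0},
    {"grip": 0,"slide": [0.28,-0.07,-0.025],"spin": 0},
    {"grip": 0,"slide": [0.28,-0.07,-0.025],"spin": 0},
  ],
)

```text
time_s: 9.82
tcp_pos: [842.7, -12.9, 335.1]
orientation: [-0.005, 0.991, -0.13, -0.041]
wrist_force: [2.0, -0.0, 0.5]
gripper_width: 43.5
```

```bash
python3 -c "
from h import *
togo([900,-10,330],-15.5);zt()"
```

```text
t 9.82 tcp [842.7 -12.9 335.1] psi -14.97 tilt 4.76 w 43.5 F [ 2.  -0.   0.5] j [-0.15  0.88  0.43  0.01  1.91  1.68]
tool slide units [ 0.2743 -0.0879  0.0026] mm [ 54.9 -17.6   0.5]
spin units 0.003 deg -0.5342904240747934
toolz [ -4.59   1.21 -57.1 ]
sum-pi deg 4.73 j4 0.54 v [ 0.074  1.07  -2.233  0.008  1.129  0.091]
```

Request:
jog_arm(
  motion=[
    {"grip": 0,"slide": [0.05,-0.013,0],"spin": 0},
  ],
)

```text
time_s: 9.95
tcp_pos: [855.5, -13.2, 329.6]
orientation: [-0.005, 0.991, -0.13, -0.043]
wrist_force: [-0.3, -0.1, -0.8]
gripper_width: 43.2
```

```bash
python3 -c "
from h import *
togo([900,-10,330],-15.5);zt()"
```

```text
t 9.95 tcp [855.5 -13.2 329.6] psi -14.96 tilt 4.91 w 43.2 F [-0.3 -0.1 -0.8] j [-0.15  0.91  0.37  0.01  1.94  1.69]
tool slide units [ 0.21   -0.0729 -0.0199] mm [ 42.  -14.6  -4. ]
spin units 0.003 deg -0.535337392733231
toolz [ -4.75   1.24 -57.09]
sum-pi deg 4.88 j4 0.56 v [ 0.015  0.175 -0.443 -0.002  0.276  0.017]
```

Request:
jog_arm(
  motion=[
    {"grip": 0,"slide": [0.08,-0.02,0],"spin": 0},
  ],
)

```text
time_s: 10.07
tcp_pos: [872.8, -13.3, 328.8]
orientation: [-0.005, 0.991, -0.13, -0.042]
wrist_force: [-0.1, -0.1, 0.6]
gripper_width: 43.0
```

```bash
python3 -c "
from h import *
togo([900,-10,330],-15.5);zt()"
```

```text
t 10.07 tcp [872.8 -13.3 328.8] psi -14.95 tilt 4.86 w 43.0 F [-0.1 -0.1  0.6] j [-0.15  0.97  0.26  0.01  2.    1.69]
tool slide units [ 0.1263 -0.0512 -0.0167] mm [ 25.3 -10.2  -3.3]
spin units 0.003 deg -0.5470662823819907
toolz [ -4.69   1.23 -57.09]
sum-pi deg 4.82 j4 0.59 v [ 0.02   0.462 -0.9    0.003  0.449  0.025]
```

Request:
jog_arm(
  motion=[
    {"grip": 0,"slide": [0.08,-0.02,0],"spin": 0},
  ],
)

```text
time_s: 10.2
tcp_pos: [881.9, -13.4, 323.2]
orientation: [-0.006, 0.991, -0.13, -0.04]
wrist_force: [12.2, -0.7, 5.0]
gripper_width: 43.6
```

```bash
python3 -c "
from h import *
togo([900,-10,330],-15.5);zt();print(observe()['joint_pos'])"
```

```text
t 10.2 tcp [881.9 -13.4 323.2] psi -14.95 tilt 4.61 w 43.6 F [12.2 -0.7  5. ] j [-0.14  0.99  0.22  0.01  2.01  1.69]
tool slide units [ 0.0802 -0.0396 -0.0407] mm [16.  -7.9 -8.1]
spin units 0.0031 deg -0.5536290266141499
toolz [ -4.43   1.24 -57.11]
sum-pi deg 4.57 j4 0.65 v [ 0.01   0.109 -0.014 -0.004  0.241  0.012]
[-0.14490494  0.99177881  0.21783335  0.01130449  2.01176096  1.69120916]
```

Request:
jog_arm(
  motion=[
    {"grip": 0,"slide": [0.06,-0.015,-0.02],"spin": 0},
  ],
)

```text
time_s: 10.32
tcp_pos: [884.2, -13.3, 320.0]
orientation: [-0.006, 0.991, -0.13, -0.037]
wrist_force: [-0.3, -0.2, 0.6]
gripper_width: 43.6
```

```bash
python3 -c "
from h import *
togo([900,-10,330],-15.5);zt();print(observe()['joint_pos'])"
```

```text
t 10.32 tcp [884.2 -13.3 320. ] psi -14.95 tilt 4.35 w 43.6 F [-0.3 -0.2  0.6] j [-0.14  0.99  0.22  0.01  2.    1.69]
tool slide units [ 0.068  -0.0364 -0.0552] mm [ 13.6  -7.3 -11. ]
spin units 0.0031 deg -0.5537389378600164
toolz [ -4.16   1.26 -57.13]
sum-pi deg 4.3 j4 0.71 v [-0.    -0.009 -0.02   0.01  -0.078  0.004]
[-0.14481557  0.9941462   0.2200752   0.01246072  2.00249449  1.69172753]
```

Request:
jog_arm(
  motion=[
    {"grip": 0,"slide": [0.2,-0.05,0],"spin": 0},
    {"grip": 0,"slide": [0.2,-0.05,0],"spin": 0},
  ],
)

```text
time_s: 10.58
tcp_pos: [909.6, -13.2, 296.0]
orientation: [-0.009, 0.991, -0.13, -0.011]
wrist_force: [-0.3, 0.2, -0.3]
gripper_width: 43.7
```

```bash
python3 -c "
from h import *
togo([900,-10,330],-15.5);zt();print(observe()['joint_pos'])"
```

```text
t 10.57 tcp [909.6 -13.2 296. ] psi -14.96 tilt 1.59 w 43.7 F [-0.3  0.2 -0.3] j [-0.14  1.02  0.22  0.02  1.92  1.7 ]
tool slide units [-0.0542 -0.0059 -0.1689] mm [-10.8  -1.2 -33.8]
spin units 0.003 deg -0.5391122310748564
toolz [ -1.06   1.19 -57.27]
sum-pi deg 1.21 j4 1.09 v [ 0.008  0.089 -0.007  0.026 -0.316  0.014]
[-0.14292367  1.02033002  0.21910058  0.01903892  1.92335441  1.69555121]
```

Request:
jog_arm(
  motion=[
    {"grip": 0,"slide": [0.18,-0.045,0],"spin": 0},
    {"grip": 0,"slide": [0.15,-0.04,0],"spin": 0},
  ],
)

```text
time_s: 10.82
tcp_pos: [929.6, -12.9, 278.2]
orientation: [-0.012, 0.991, -0.131, 0.012]
wrist_force: [0.1, 0.4, -0.1]
gripper_width: 43.0
```

```bash
python3 -c "
from h import *
togo([620,5,310],-15.5);zt();print(observe()['joint_pos'])"
```

```text
t 10.82 tcp [929.6 -12.9 278.2] psi -15.02 tilt 1.9 w 43.0 F [ 0.1  0.4 -0.1] j [-0.14  1.04  0.22  0.02  1.86  1.7 ]
tool slide units [-1.5146  0.3094 -0.1986] mm [-302.9   61.9  -39.7]
spin units 0.0027 deg -0.48400555038748116
toolz [  1.53   1.13 -57.26]
sum-pi deg -1.36 j4 1.39 v [ 0.008  0.063 -0.     0.02  -0.235  0.012]
[-0.14132248  1.04002706  0.21885447  0.02433336  1.85904235  1.69847817]
```

```bash
python3 -c "
from h import *
togo([522,16,250],-15.5)"
```

```text
t 10.82 tcp [929.6 -12.9 278.2] psi -15.02 tilt 1.9 w 43.0 F [ 0.1  0.4 -0.1] j [-0.14  1.04  0.22  0.02  1.86  1.7 ]
tool slide units [-2.0082  0.3907  0.0893] mm [-401.6   78.1   17.9]
spin units 0.0027 deg -0.48400555038748116
```

Request:
jog_arm(
  motion=[
    {"grip": 0,"slide": [-0.3,0.058,-0.03],"spin": 0},
    {"grip": 0,"slide": [-0.3,0.058,0],"spin": 0},
    {"grip": 0,"slide": [-0.3,0.058,0],"spin": 0},
    {"grip": 0,"slide": [-0.3,0.058,0],"spin": 0},
    {"grip": 0,"slide": [-0.3,0.058,0],"spin": 0},
  ],
)

```text
time_s: 11.45
tcp_pos: [639.2, 6.6, 264.7]
orientation: [-0.012, 0.991, -0.131, 0.013]
wrist_force: [-0.1, -0.6, 0.6]
gripper_width: 43.7
```

```bash
python3 -c "
from h import *
togo([519,16,230],-15.5);zt()"
```

```text
t 11.45 tcp [639.2   6.6 264.7] psi -15.09 tilt 2.04 w 43.7 F [-0.1 -0.6  0.6] j [-0.18  0.49  1.37  0.03  1.25  1.65]
tool slide units [-0.5967  0.1153  0.1565] mm [-119.3   23.1   31.3]
spin units 0.0023 deg -0.4105659972486517
toolz [  1.71   1.11 -57.26]
sum-pi deg -1.48 j4 1.47 v [-0.079 -0.745  1.392  0.006 -0.691 -0.092]
```

Request:
jog_arm(
  motion=[
    {"grip": 0,"slide": [-0.28,0.055,0.02],"spin": 0.002},
    {"grip": 0,"slide": [-0.25,0.05,0.03],"spin": 0},
    {"grip": 0,"slide": [-0.03,0,0.05],"spin": 0},
  ],
)

```text
time_s: 11.82
tcp_pos: [520.2, 17.2, 243.7]
orientation: [-0.011, 0.991, -0.134, 0.017]
wrist_force: [0.7, -0.5, -0.3]
gripper_width: 43.6
```

```bash
python3 -c "
from h import *
togo([519,16,132],-15.5);zt()"
```

```text
t 11.82 tcp [520.2  17.2 243.7] psi -15.46 tilt 2.3 w 43.6 F [ 0.7 -0.5 -0.3] j [-0.2   0.35  1.69  0.03  1.07  1.63]
tool slide units [-0.0206  0.0226  0.5579] mm [ -4.1   4.5 111.6]
spin units 0.0002 deg -0.03899268274030199
toolz [  2.05   1.05 -57.25]
sum-pi deg -1.8 j4 1.63 v [ 0.008  0.054  0.13   0.007 -0.311  0.004]
```

Request:
jog_arm(
  motion=[
    {"grip": 0,"slide": [-0.01,0.01,0.25],"spin": 0},
    {"grip": 0,"slide": [-0.01,0.01,0.2],"spin": 0},
    {"grip": 0,"slide": [0,0,0],"spin": 0},
  ],
)

```text
time_s: 12.2
tcp_pos: [524.3, 15.1, 154.2]
orientation: [-0.011, 0.991, -0.134, 0.023]
wrist_force: [0.2, -0.7, 0.5]
gripper_width: 43.4
```

```bash
python3 -c "
from h import *
togo([519,16,132],-15.5);zt()"
```

```text
t 12.2 tcp [524.3  15.1 154.2] psi -15.48 tilt 2.95 w 43.4 F [ 0.2 -0.7  0.5] j [-0.2   0.47  1.79  0.03  0.83  1.62]
tool slide units [-0.0317  0.0061  0.1095] mm [-6.3  1.2 21.9]
spin units 0.0001 deg -0.01988970839666493
toolz [  2.8    0.91 -57.22]
sum-pi deg -2.55 j4 1.96 v [ 0.004 -0.038 -0.054  0.004 -0.012  0.002]
```

Request:
jog_arm(
  motion=[
    {"grip": 0,"slide": [-0.03,0.005,0.11],"spin": 0},
    {"grip": 0,"slide": [0,0,0],"spin": 0},
  ],
  grip_force=20,
)

```text
time_s: 12.45
tcp_pos: [524.1, 15.4, 134.2]
orientation: [-0.011, 0.991, -0.134, 0.027]
wrist_force: [0.7, 0.5, 0.6]
gripper_width: 43.5
```

```bash
python3 -c "
from h import *
togo([520,16.3,132],-15.5);zt()"
```

```text
t 12.45 tcp [524.1  15.4 134.2] psi -15.49 tilt 3.37 w 43.5 F [0.7 0.5 0.6] j [-0.2   0.5   1.81  0.04  0.77  1.62]
tool slide units [-0.0217  0.0013  0.0101] mm [-4.3  0.3  2. ]
spin units 0.0001 deg -0.010965294006586745
toolz [  3.26   0.83 -57.2 ]
sum-pi deg -3.02 j4 2.09 v [ 0.001 -0.043 -0.08  -0.    -0.013  0.001]
```

Request:
jog_arm(
  motion=[
    {"grip": 0,"slide": [0.01,0,-0.25],"spin": 0},
    {"grip": 0,"slide": [0,0,-0.25],"spin": 0},
    {"grip": 0,"slide": [-0.15,0.04,-0.08],"spin": 0},
    {"grip": 0,"slide": [-0.2,0.05,-0.01],"spin": 0},
    {"grip": 0,"slide": [-0.2,0.05,-0.01],"spin": 0},
  ],
)

```text
time_s: 13.08
tcp_pos: [417.2, 12.6, 262.1]
orientation: [-0.01, 0.99, -0.134, 0.043]
wrist_force: [0.7, 0.1, 0.1]
gripper_width: 43.6
```

```bash
python3 -c "
from h import *
togo([400,15,250],-15.5);zt()"
```

```text
t 13.07 tcp [417.2  12.6 262.1] psi -15.47 tilt 5.02 w 43.6 F [0.7 0.1 0.1] j [-0.26  0.15  1.93  0.04  0.98  1.56]
tool slide units [-0.0908  0.0129  0.0527] mm [-18.2   2.6  10.5]
spin units 0.0002 deg -0.03184935171475445
toolz [  5.     0.42 -57.08]
sum-pi deg -4.71 j4 2.04 v [-0.19  -0.533  0.671  0.022 -0.204 -0.205]
```

Request:
jog_arm(
  motion=[
    {"grip": 0,"slide": [-0.2,0.05,0.01],"spin": 0},
    {"grip": 0,"slide": [-0.1,0.025,0.01],"spin": 0},
  ],
)

```text
time_s: 13.32
tcp_pos: [356.5, 13.6, 257.2]
orientation: [-0.009, 0.99, -0.134, 0.049]
wrist_force: [0.5, 0.5, 0.3]
gripper_width: 43.3
```

```bash
python3 -c "
from h import *
togo([400,15,250],-15.5);zt()"
```

```text
t 13.32 tcp [356.5  13.6 257.2] psi -15.45 tilt 5.66 w 43.3 F [0.5 0.5 0.3] j [-0.31  0.05  2.06  0.04  0.93  1.51]
tool slide units [ 0.2035 -0.0631  0.0571] mm [ 40.7 -12.6  11.4]
spin units 0.0003 deg -0.05163445690274315
toolz [  5.64   0.23 -57.02]
sum-pi deg -5.29 j4 2.4 v [-0.143 -0.249  0.306  0.021 -0.158 -0.157]
```

Run:
```python
import numpy as np
D=[(153.9,-605,221.6,.5285,1.4339,1.1814),(319.6,-388.6,258.7,.32,1.69,1.14),(630.1,13.3,131.7,.64,1.5,1.0),(524.1,15.4,134.2,.5,1.81,.77),(618.2,-12.2,378.1,.43,1.17,1.62),(884.2,-13.3,320,.994,.2201,2.0025),(929.6,-12.9,278.2,1.04,.2188,1.859),(356.5,13.6,257.2,.05,2.06,.93),(417.2,12.6,262.1,.15,1.93,.98)]
A=[];B=[]
for x,y,z,a,b,c in D:
    r=np.sqrt(x*x+y*y-0*110**2); 
    A.append([np.sin(a),np.sin(a+b),np.sin(a+b+c),0,1]);B.append(r)
    A.append([np.cos(a),np.cos(a+b),np.cos(a+b+c),1,0]);B.append(z)
s,res,rk,_=np.linalg.lstsq(np.array(A),np.array(B),rcond=None);print(s.round(1),(np.array(A)@s-B).round(1))
a,b,L,h,r0=s
for z in (20,40,60,100,150,200,257):
    # r at j3=2.44 tool down, solve j2
    from scipy.optimize import brentq
    f=lambda j2:h+a*np.cos(j2)+b*np.cos(j2+2.44)-L-z
    try:
        j=brentq(f,-.75,2.2); print(z,j,a*np.sin(j)+b*np.sin(j+2.44)+r0, np.pi-j-2.44)
    except Exception as e: print(z,e)
```

```text
[649.1 408.3  99.3 -79.8 -59.4] [ 20.7   4.   10.3   4.7  42.  -10.3  35.3 -18.6  -6.8  21.2 -24.5  -2.3
 -38.4  -3.4 -23.3   2.8 -15.2   1.9]
20 0.42349452814536453 319.3770877385628 0.2780981254444286
40 0.36991993160808473 308.17186274735815 0.3316727219817084
60 0.3145750199579825 295.48900618054273 0.38701763363181074
100 0.1969532344125185 264.9778047941757 0.5046394191772747
150 0.030116436807086887 214.12442248538557 0.6714762167827062
200 -0.18089627854898996 139.12594868498311 0.882488932138783
257 f(a) and f(b) must have different signs
```

```bash
cat > kin.py <<'E'
import numpy as np
from scipy.optimize import least_squares
D=[(153.9,-605,221.6,.5285,1.4339,1.1814),(319.6,-388.6,258.7,.32,1.69,1.14),(630.1,13.3,131.7,.64,1.5,1.0),(524.1,15.4,134.2,.5,1.81,.77),(618.2,-12.2,378.1,.43,1.17,1.62),(884.2,-13.3,320,.994,.2201,2.0025),(929.6,-12.9,278.2,1.04,.2188,1.859),(356.5,13.6,257.2,.05,2.06,.93),(417.2,12.6,262.1,.15,1.93,.98)]
D=np.array(D)
def fk(p,a,b,c):
    A,B,de,L,h,r0,d2=p
    r=r0+A*np.sin(a+d2)+B*np.sin(a+b+de)+L*np.sin(a+b+c); z=h+A*np.cos(a+d2)+B*np.cos(a+b+de)+L*np.cos(a+b+c); return r,z
def f(p):
    r,z=fk(p[:7],D[:,3],D[:,4],D[:,5]); R=np.sqrt(D[:,0]**2+D[:,1]**2-p[7]**2); return np.r_[r-R,z-D[:,2]]
s=least_squares(f,[400,400,0,250,200,0,0,110]); p=s.x
if __name__=="__main__":
    print(p.round(2),s.fun.round(1))
    from scipy.optimize import brentq
    for z in range(20,400,40):
        g=lambda j2:fk(p[:7],j2,2.44,np.pi-j2-2.44)[1]-z
        js=np.linspace(-.75,1.5,200); v=[g(j) for j in js]
        for i in range(199):
            if v[i]*v[i+1]<0: j=brentq(g,js[i],js[i+1]); print(z,round(j,3),"r",fk(p[:7],j,2.44,np.pi-j-2.44)[0].round(0),"j5",round(np.pi-j-2.44,2))
E
python3 kin.py
```

```text
[ 5.9052e+02  4.1142e+02  2.8000e-01  3.1392e+02  2.8297e+02 -7.8300e+00
  0.0000e+00  1.2449e+02] [ 0.4 -1.8 -0.2  1.4  1.4 -0.4 -0.1  1.  -1.6 -0.8 -1.9 -0.1  1.5  1.2
  0.3 -0.2  1.5 -1.5]
20 0.716 r 260.0 j5 -0.01
60 0.564 r 250.0 j5 0.14
100 0.403 r 232.0 j5 0.3
140 0.227 r 205.0 j5 0.47
180 0.021 r 166.0 j5 0.68
220 -0.262 r 100.0 j5 0.96
```

```bash
python3 -c "
from h import *
togo([628,17,250],50.3)"
```

```text
t 13.32 tcp [356.5  13.6 257.2] psi -15.45 tilt 5.66 w 43.3 F [0.5 0.5 0.3] j [-0.31  0.05  2.06  0.04  0.93  1.51]
tool slide units [ 1.2948 -0.3732  0.1694] mm [259.  -74.6  33.9]
spin units -0.3653 deg 65.74836554309725
```

Request:
jog_arm(
  motion=[
    {"grip": -0.3,"slide": [0.27,-0.075,0.025],"spin": 0},
    {"grip": -0.3,"slide": [0.27,-0.075,0.025],"spin": 0},
    {"grip": -0.3,"slide": [0.27,-0.075,0.025],"spin": 0},
    {"grip": -0.3,"slide": [0.27,-0.075,0.025],"spin": 0},
    {"grip": -0.3,"slide": [0.2,-0.05,0.025],"spin": 0},
  ],
)

```text
time_s: 13.95
tcp_pos: [629.0, 14.0, 271.2]
orientation: [-0.008, 0.989, -0.134, 0.057]
wrist_force: [0.1, 0.2, 0.6]
gripper_width: 56.8
```

```bash
python3 -c "
from h import *
togo([628,17,250],50.3);zt()"
```

```text
t 13.95 tcp [629.   14.  271.2] psi -15.53 tilt 6.65 w 56.8 F [0.1 0.2 0.6] j [-0.16  0.44  1.46  0.02  1.13  1.67]
tool slide units [-0.0203 -0.0098  0.1045] mm [-4.1 -2.  20.9]
spin units -0.3657 deg 65.82658240128809
toolz [ 6.630e+00  2.000e-02 -5.691e+01]
sum-pi deg -6.55 j4 1.22 v [ 0.09   0.465 -0.85  -0.019  0.359  0.103]
```

Request:
jog_arm(
  motion=[
    {"grip": -0.3,"slide": [0,0,0],"spin": -0.056},
    {"grip": -0.3,"slide": [0,0,0],"spin": -0.056},
    {"grip": -0.3,"slide": [0,0,0],"spin": -0.056},
    {"grip": -0.3,"slide": [0,0,0],"spin": -0.056},
    {"grip": -0.3,"slide": [0,0,0],"spin": -0.056},
  ],
)

```text
time_s: 14.58
tcp_pos: [641.0, 12.9, 286.0]
orientation: [0.024, 0.947, 0.314, 0.067]
wrist_force: [0.1, 1.5, -0.1]
gripper_width: 56.7
```

Request:
jog_arm(
  motion=[
    {"grip": -0.3,"slide": [0,0,0],"spin": -0.056},
    {"grip": -0.3,"slide": [0,0,0],"spin": -0.03},
  ],
)

```text
time_s: 14.82
tcp_pos: [643.9, 12.7, 292.5]
orientation: [0.036, 0.893, 0.443, 0.068]
wrist_force: [0.4, 0.0, -0.7]
gripper_width: 56.4
```

```bash
python3 -c "
from h import *
togo([629,17,132],50.3);zt()"
```

```text
t 14.82 tcp [643.9  12.7 292.5] psi 53.03 tilt 8.8 w 56.4 F [ 0.4  0.  -0.7] j [-0.16  0.42  1.42  0.02  1.14  0.48]
tool slide units [-0.0987 -0.1717  0.7814] mm [-19.7 -34.3 156.3]
spin units 0.0152 deg -2.7314532144886954
toolz [  8.76  -0.3  -56.62]
sum-pi deg -8.73 j4 1.24 v [-0.    -0.024 -0.03   0.     0.013 -0.775]
```

Request:
jog_arm(
  motion=[
    {"grip": -0.3,"slide": [0,0,0],"spin": 0},
    {"grip": -0.3,"slide": [0,0,0],"spin": 0},
  ],
)

```text
time_s: 15.08
tcp_pos: [645.9, 12.6, 297.0]
orientation: [0.038, 0.894, 0.441, 0.071]
wrist_force: [-0.5, -0.1, 1.0]
gripper_width: 56.4
```

```bash
python3 -c "
from h import *
togo([629,17,132],50.3);zt();s=observe();print(s['effort'],s['joint_pos'])"
```

```text
t 15.07 tcp [645.9  12.6 297. ] psi 52.93 tilt 9.23 w 56.4 F [-0.5 -0.1  1. ] j [-0.16  0.42  1.42  0.02  1.15  0.48]
tool slide units [-0.1093 -0.1878  0.8008] mm [-21.9 -37.6 160.2]
spin units 0.0146 deg -2.6298196027064833
toolz [  9.18  -0.36 -56.55]
sum-pi deg -9.16 j4 1.24 v [ 0.001 -0.013 -0.014 -0.     0.005  0.002]
[ 4.75186134e-04 -4.11688900e+01 -1.99609137e+01  1.50465150e-01
 -5.78619875e-01  2.32141960e-03] [-0.16265838  0.41810126  1.41859126  0.02159773  1.14511024  0.48311342]
```

Request:
jog_arm(
  motion=[
    {"grip": -0.3,"slide": [0,0,0],"spin": 0},
    {"grip": -0.3,"slide": [0,0,0],"spin": 0},
  ],
)

```text
time_s: 15.32
tcp_pos: [646.2, 12.6, 298.1]
orientation: [0.039, 0.894, 0.441, 0.071]
wrist_force: [0.1, -0.1, -0.8]
gripper_width: 56.5
```

```bash
python3 -c "
from h import *
togo([629,17,132],50.3);zt();s=observe();print(s['effort'],s['joint_pos'])"
```

```text
t 15.32 tcp [646.2  12.6 298.1] psi 52.86 tilt 9.32 w 56.5 F [ 0.1 -0.1 -0.8] j [-0.16  0.42  1.42  0.02  1.15  0.48]
tool slide units [-0.1117 -0.1908  0.8054] mm [-22.3 -38.2 161.1]
spin units 0.0142 deg -2.5618894254730193
toolz [  9.27  -0.38 -56.54]
sum-pi deg -9.25 j4 1.24 v [ 0.     0.    -0.001 -0.001  0.003  0.006]
[ 1.10662504e-02 -4.12873077e+01 -2.00458181e+01  1.51471272e-01
 -5.85589483e-01  1.31156965e-02] [-0.16258553  0.41704795  1.4175255   0.0216362   1.14565058  0.48450778]
```

```bash
python3 -c "
from h import *
togo([631,17,200],50.4);togo([631,17,132],50.4)"
```

```text
t 15.32 tcp [646.2  12.6 298.1] psi 52.86 tilt 9.32 w 56.5 F [ 0.1 -0.1 -0.8] j [-0.16  0.42  1.42  0.02  1.15  0.48]
tool slide units [-0.074  -0.138   0.4715] mm [-14.8 -27.6  94.3]
spin units 0.0137 deg -2.461889425473018
t 15.32 tcp [646.2  12.6 298.1] psi 52.86 tilt 9.32 w 56.5 F [ 0.1 -0.1 -0.8] j [-0.16  0.42  1.42  0.02  1.15  0.48]
tool slide units [-0.1057 -0.183   0.807 ] mm [-21.1 -36.6 161.4]
spin units 0.0137 deg -2.461889425473018
```

Request:
jog_arm(
  motion=[
    {"grip": -0.6,"slide": [-0.035,-0.07,0.23],"spin": 0.013},
    {"grip": -0.6,"slide": [-0.035,-0.07,0.23],"spin": 0},
    {"grip": -0.6,"slide": [0,0,0],"spin": 0},
  ],
)

```text
time_s: 15.7
tcp_pos: [632.3, 18.3, 201.8]
orientation: [0.038, 0.903, 0.421, 0.074]
wrist_force: [-0.3, -0.1, 0.5]
gripper_width: 68.8
```

```bash
python3 -c "
from h import *
togo([631,17,132],50.4);zt()"
```

```text
t 15.7 tcp [632.3  18.3 201.8] psi 50.4 tilt 9.55 w 68.8 F [-0.3 -0.1  0.5] j [-0.16  0.5   1.57  0.02  0.91  0.53]
tool slide units [-0.0443 -0.0468  0.3431] mm [-8.9 -9.4 68.6]
spin units 0.0 deg -0.003966000199305597
toolz [  9.5   -0.42 -56.5 ]
sum-pi deg -9.48 j4 1.36 v [-0.002 -0.045 -0.085 -0.001 -0.022  0.005]
```

Request:
jog_arm(
  motion=[
    {"grip": -0.6,"slide": [-0.025,-0.03,0.2],"spin": 0},
    {"grip": -0.6,"slide": [-0.02,-0.02,0.14],"spin": 0},
    {"grip": -0.6,"slide": [0,0,0],"spin": 0},
  ],
)

```text
time_s: 16.08
tcp_pos: [637.2, 16.2, 137.5]
orientation: [0.042, 0.903, 0.421, 0.079]
wrist_force: [-0.3, 0.9, -0.2]
gripper_width: 69.6
```

```bash
python3 -c "
from h import *
togo([631,17,132],50.4);zt()"
```

```text
t 16.07 tcp [637.2  16.2 137.5] psi 50.44 tilt 10.3 w 69.6 F [-0.3  0.9 -0.2] j [-0.16  0.59  1.62  0.03  0.75  0.52]
tool slide units [-0.0194 -0.0299  0.0215] mm [-3.9 -6.   4.3]
spin units 0.0002 deg -0.03598242225777426
toolz [ 10.23  -0.53 -56.37]
sum-pi deg -10.23 j4 1.61 v [ 0.001 -0.039 -0.045  0.001  0.006 -0.   ]
```

Now I'll close on the handle and correct the lean by levering gently, watching the wrist force.

Request:
jog_arm(
  motion=[
    {"grip": 1,"slide": [-0.015,-0.025,0.015],"spin": 0},
    {"grip": 1,"slide": [0,0,0],"spin": 0},
    {"grip": 1,"slide": [0,0,0],"spin": 0},
    {"grip": 1,"slide": [0,0,0],"spin": 0},
    {"grip": 1,"slide": [0,0,0],"spin": 0},
  ],
  grip_force=40,
)

```text
time_s: 16.7
tcp_pos: [636.5, 16.5, 140.4]
orientation: [0.045, 0.902, 0.421, 0.084]
wrist_force: [-2.0, 1.3, -1.4]
gripper_width: 27.6
```

Request:
jog_arm(
  motion=[
    {"grip": 1,"slide": [0,0,0],"spin": 0},
    {"grip": 1,"slide": [0,0,0],"spin": 0},
    {"grip": 1,"slide": [0,0,0],"spin": 0},
  ],
)

```text
time_s: 17.08
tcp_pos: [633.4, 19.1, 139.5]
orientation: [0.041, 0.903, 0.419, 0.082]
wrist_force: [0.7, -0.9, 2.1]
gripper_width: 18.4
```

```bash
python3 -c "
from h import *
togo([631,17,132],50.4);zt()"
```

```text
t 17.07 tcp [633.4  19.1 139.5] psi 50.29 tilt 10.53 w 18.4 F [ 0.7 -0.9  2.1] j [-0.16  0.58  1.63  0.03  0.75  0.52]
tool slide units [-0.0198 -0.0076  0.0347] mm [-4.  -1.5  6.9]
spin units -0.0006 deg 0.10527005447666227
toolz [ 10.47  -0.32 -56.33]
sum-pi deg -10.43 j4 1.95 v [-0.     0.001 -0.001  0.001  0.002  0.002]
```

Request:
jog_arm(
  motion=[
    {"grip": 1,"slide": [0.016,0.02,0],"spin": 0},
    {"grip": 1,"slide": [0.016,0.02,0],"spin": 0},
  ],
  grip_force=60,
)

```text
time_s: 17.32
tcp_pos: [633.2, 19.1, 139.4]
orientation: [0.035, 0.904, 0.419, 0.071]
wrist_force: [-10.8, -2.5, 8.5]
gripper_width: 17.8
```

```bash
python3 -c "
from h import *
togo([631,17,132],50.4);zt()"
```

```text
t 17.32 tcp [633.2  19.1 139.4] psi 50.11 tilt 9.11 w 17.8 F [-10.8  -2.5   8.5] j [-0.16  0.59  1.61  0.03  0.78  0.53]
tool slide units [-0.0185 -0.006   0.035 ] mm [-3.7 -1.2  7. ]
spin units -0.0016 deg 0.2914445591415884
toolz [  9.07  -0.18 -56.57]
sum-pi deg -9.01 j4 1.75 v [ 0.002  0.024 -0.074 -0.012  0.15   0.02 ]
```

Request:
jog_arm(
  motion=[
    {"grip": 1,"slide": [0.026,0.032,0],"spin": 0},
    {"grip": 1,"slide": [0.026,0.032,0],"spin": 0},
    {"grip": 1,"slide": [0.026,0.032,0],"spin": 0},
  ],
)

```text
time_s: 17.7
tcp_pos: [632.7, 19.5, 138.9]
orientation: [0.021, 0.906, 0.42, 0.046]
wrist_force: [-14.7, -3.1, 12.1]
gripper_width: 16.5
```

```bash
python3 -c "
from h import *
togo([631,17,132],50.4);zt()"
```

```text
t 17.7 tcp [632.7  19.5 138.9] psi 49.93 tilt 5.79 w 16.5 F [-14.7  -3.1  12.1] j [-0.15  0.6   1.57  0.02  0.87  0.54]
tool slide units [-0.0174 -0.001   0.0335] mm [-3.5 -0.2  6.7]
spin units -0.0026 deg 0.4719611910251871
toolz [  5.78   0.07 -57.  ]
sum-pi deg -5.7 j4 1.24 v [ 0.008  0.046 -0.12  -0.017  0.223  0.023]
```

Request:
jog_arm(
  motion=[
    {"grip": 1,"slide": [0.026,0.032,0],"spin": 0},
    {"grip": 1,"slide": [0.026,0.032,0],"spin": 0},
    {"grip": 1,"slide": [0.026,0.032,0],"spin": 0},
  ],
)

```text
time_s: 18.08
tcp_pos: [632.2, 19.8, 138.7]
orientation: [0.007, 0.907, 0.422, 0.02]
wrist_force: [-16.0, -2.1, 12.5]
gripper_width: 16.0
```

```bash
python3 -c "
from h import *
togo([631,17,132],50.4);zt()"
```

```text
t 18.07 tcp [632.2  19.8 138.7] psi 49.9 tilt 2.48 w 16.0 F [-16.   -2.1  12.5] j [-0.15  0.62  1.52  0.01  0.96  0.54]
tool slide units [-0.0157  0.0036  0.0332] mm [-3.1  0.7  6.6]
spin units -0.0028 deg 0.49779911921789477
toolz [  2.46   0.26 -57.24]
sum-pi deg -2.39 j4 0.77 v [ 0.009  0.053 -0.122 -0.025  0.223  0.016]
```

Request:
jog_arm(
  motion=[
    {"grip": 1,"slide": [0.026,0.032,0],"spin": 0},
    {"grip": 1,"slide": [0.016,0.02,0],"spin": 0},
    {"grip": 1,"slide": [0,0,0],"spin": 0},
  ],
)

```text
time_s: 18.45
tcp_pos: [631.9, 20.0, 138.6]
orientation: [-0.0, 0.907, 0.422, 0.007]
wrist_force: [3.9, 0.3, -4.7]
gripper_width: 15.6
```

```bash
python3 -c "
from h import *
togo([631,17,132],50.4);zt()"
```

```text
t 18.45 tcp [631.9  20.  138.6] psi 49.92 tilt 0.82 w 15.6 F [ 3.9  0.3 -4.7] j [-0.15  0.63  1.5   0.01  1.    0.55]
tool slide units [-0.0145  0.0061  0.0331] mm [-2.9  1.2  6.6]
spin units -0.0027 deg 0.48359245793780303
toolz [  0.74   0.37 -57.29]
sum-pi deg -0.67 j4 0.56 v [-0.001 -0.004  0.008  0.004 -0.009  0.001]
```

Request:
jog_arm(
  motion=[
    {"grip": 1,"slide": [0.013,0.016,0],"spin": 0},
    {"grip": 1,"slide": [0,0,0],"spin": 0},
    {"grip": -1,"slide": [0,0,0],"spin": 0},
    {"grip": -1,"slide": [0,0,0],"spin": 0},
    {"grip": -1,"slide": [0,0,0],"spin": 0},
  ],
)

```text
time_s: 19.08
tcp_pos: [634.1, 19.1, 138.6]
orientation: [-0.0, 0.906, 0.423, 0.004]
wrist_force: [0.5, 0.1, 0.8]
gripper_width: 38.4
```

```bash
python3 -c "
from h import *
togo([631,17,132],50.4);zt()"
```

```text
t 19.07 tcp [634.1  19.1 138.6] psi 50.03 tilt 0.49 w 38.4 F [0.5 0.1 0.8] j [-0.15  0.64  1.49  0.01  1.01  0.55]
tool slide units [-0.0185 -0.0051  0.033 ] mm [-3.7 -1.   6.6]
spin units -0.002 deg 0.3686413981161536
toolz [  0.43   0.24 -57.29]
sum-pi deg -0.39 j4 0.36 v [ 0.     0.003 -0.005 -0.004 -0.002  0.   ]
```

Request:
jog_arm(
  motion=[
    {"grip": -0.1,"slide": [0,0,-0.18],"spin": 0},
    {"grip": -0.1,"slide": [0,0,-0.18],"spin": 0},
    {"grip": -0.1,"slide": [0,0,0],"spin": 0},
  ],
)

```text
time_s: 19.45
tcp_pos: [634.4, 18.4, 211.5]
orientation: [-0.0, 0.906, 0.423, 0.004]
wrist_force: [-0.2, -1.0, -0.0]
gripper_width: 47.2
```

```bash
python3 -c "
from h import *
togo([519,16,210],-15.5);zt()"
```

```text
t 19.45 tcp [634.4  18.4 211.5] psi 50.04 tilt 0.47 w 47.2 F [-0.2 -1.  -0. ] j [-0.15  0.55  1.42  0.01  1.16  0.55]
tool slide units [-0.3797 -0.4346  0.003 ] mm [-75.9 -86.9   0.6]
spin units 0.3641 deg -65.54486026114724
toolz [  0.42   0.21 -57.29]
sum-pi deg -0.39 j4 0.29 v [-0.003  0.043  0.047 -0.001  0.001 -0.001]
```

Tilt is stable at 0.5°. Next, the spin above the hub, in parts.

Request:
jog_arm(
  motion=[
    {"grip": 0.1,"slide": [0,0,0],"spin": 0.056},
    {"grip": 0.1,"slide": [0,0,0],"spin": 0.056},
    {"grip": 0.1,"slide": [0,0,0],"spin": 0.056},
  ],
)

```text
time_s: 19.82
tcp_pos: [633.0, 18.4, 208.1]
orientation: [-0.002, 0.986, 0.164, 0.002]
wrist_force: [-0.1, 0.6, -0.7]
gripper_width: 39.5
```

```bash
python3 -c "
from h import *
togo([519,16,210],-15.5);zt()"
```

```text
t 19.82 tcp [633.   18.4 208.1] psi 18.86 tilt 0.29 w 39.5 F [-0.1  0.6 -0.7] j [-0.15  0.55  1.43  0.    1.16  1.09]
tool slide units [-0.5431 -0.1729 -0.0115] mm [-108.6  -34.6   -2.3]
spin units 0.1909 deg -34.35965608818764
toolz [  0.19   0.22 -57.3 ]
sum-pi deg -0.16 j4 0.26 v [ 0.00e+00  1.30e-02  1.10e-02 -1.00e-03 -1.00e-02  1.44e+00]
```

Request:
jog_arm(
  motion=[
    {"grip": 0.1,"slide": [0,0,0],"spin": 0.056},
    {"grip": 0.1,"slide": [0,0,0],"spin": 0.056},
    {"grip": 0.1,"slide": [0,0,0],"spin": 0.056},
    {"grip": 0.1,"slide": [0,0,0],"spin": 0.005},
  ],
)

```text
time_s: 20.32
tcp_pos: [630.2, 18.5, 201.6]
orientation: [-0.002, 0.993, -0.115, -0.003]
wrist_force: [0.3, 0.5, 0.5]
gripper_width: 39.3
```

```bash
python3 -c "
from h import *
togo([519,16,205],-15.5);zt()"
```

```text
t 20.32 tcp [630.2  18.5 201.6] psi -13.25 tilt 0.42 w 39.3 F [0.3 0.5 0.5] j [-0.15  0.56  1.43  0.    1.15  1.65]
tool slide units [-0.5387  0.1395 -0.0139] mm [-107.7   27.9   -2.8]
spin units 0.0125 deg -2.2514022636897195
toolz [ -0.33   0.26 -57.29]
sum-pi deg 0.36 j4 0.23 v [ 0.002  0.011  0.009 -0.002 -0.007  0.131]
```

Request:
jog_arm(
  motion=[
    {"grip": 0.1,"slide": [-0.18,0.047,-0.01],"spin": 0.012},
    {"grip": 0.1,"slide": [-0.18,0.047,-0.01],"spin": 0},
    {"grip": 0.1,"slide": [-0.17,0.045,-0.01],"spin": 0},
  ],
)

```text
time_s: 20.7
tcp_pos: [519.5, 17.8, 205.2]
orientation: [-0.002, 0.991, -0.13, -0.004]
wrist_force: [-0.4, -0.3, 0.6]
gripper_width: 39.3
```

```bash
python3 -c "
from h import *
togo([519,16,132],-15.5);zt()"
```

```text
t 20.7 tcp [519.5  17.8 205.2] psi -14.98 tilt 0.47 w 39.3 F [-0.4 -0.3  0.6] j [-0.18  0.41  1.71  0.    1.03  1.65]
tool slide units [0.0027 0.0101 0.3659] mm [ 0.5  2.  73.2]
spin units 0.0029 deg -0.518054193028032
toolz [ -0.4    0.25 -57.29]
sum-pi deg 0.44 j4 0.2 v [-0.097 -0.385  0.684 -0.001 -0.294 -0.116]
```

Request:
jog_arm(
  motion=[
    {"grip": 0.1,"slide": [0.02,0.01,0.15],"spin": 0.003},
    {"grip": 0.1,"slide": [0,0,0.13],"spin": 0},
  ],
)

```text
time_s: 20.95
tcp_pos: [520.6, 15.2, 149.4]
orientation: [-0.002, 0.991, -0.132, -0.002]
wrist_force: [-1.0, 0.4, 0.2]
gripper_width: 39.1
```

```bash
python3 -c "
from h import *
togo([519,16,132],-15.5);zt()"
```

```text
t 20.95 tcp [520.6  15.2 149.4] psi -15.2 tilt 0.33 w 39.1 F [-1.   0.4  0.2] j [-0.19  0.5   1.76  0.    0.89  1.65]
tool slide units [-0.0085 -0.0015  0.0872] mm [-1.7 -0.3 17.4]
spin units 0.0017 deg -0.3000049734156782
toolz [ -0.25   0.21 -57.29]
sum-pi deg 0.29 j4 0.21 v [ 0.005  0.296  0.219  0.004 -0.52  -0.025]
```

Very good: tilt 0.3°. Final descent, then close gently.

Request:
jog_arm(
  motion=[
    {"grip": 0.1,"slide": [-0.005,0,0.07],"spin": 0.002},
    {"grip": 1,"slide": [0,0,0],"spin": 0},
    {"grip": 1,"slide": [0,0,0],"spin": 0},
  ],
  grip_force=25,
)

```text
time_s: 21.32
tcp_pos: [517.6, 15.7, 132.5]
orientation: [-0.002, 0.991, -0.132, -0.005]
wrist_force: [0.4, -0.8, -0.3]
gripper_width: 26.4
```

```bash
python3 -c "
from h import *
togo([519,16,132],-15.5);zt()"
```

```text
t 21.32 tcp [517.6  15.7 132.5] psi -15.22 tilt 0.64 w 26.4 F [ 0.4 -0.8 -0.3] j [-0.19  0.52  1.78  0.    0.85  1.65]
tool slide units [ 0.0067 -0.0031  0.0022] mm [ 1.3 -0.6  0.4]
spin units 0.0016 deg -0.2824853962236702
toolz [ -0.58   0.27 -57.29]
sum-pi deg 0.62 j4 0.2 v [ 0.     0.007  0.005 -0.    -0.002 -0.011]
```

Request:
jog_arm(
  motion=[
    {"grip": 1,"slide": [0.005,0,-0.005],"spin": 0},
    {"grip": 1,"slide": [0,0,-0.005],"spin": 0},
    {"grip": 1,"slide": [0,0,0],"spin": 0},
  ],
)

```text
time_s: 21.7
tcp_pos: [519.1, 15.8, 135.4]
orientation: [-0.002, 0.991, -0.132, -0.005]
wrist_force: [0.3, 1.1, -3.3]
gripper_width: 13.8
```

```bash
python3 -c "
from h import *
togo([519,16,132],51);zt()"
```

```text
t 21.7 tcp [519.1  15.8 135.4] psi -15.16 tilt 0.57 w 13.8 F [ 0.3  1.1 -3.3] j [-0.19  0.52  1.77  0.    0.86  1.65]
tool slide units [-0.0005 -0.0006  0.0169] mm [-0.1 -0.1  3.4]
spin units -0.3676 deg 66.16228798745765
toolz [ -0.48   0.3  -57.29]
sum-pi deg 0.53 j4 0.27 v [-0.001 -0.002  0.002  0.002  0.002 -0.001]
```

Request:
jog_arm(
  motion=[
    {"grip": 1,"slide": [0,0,0.005],"spin": -0.056},
    {"grip": 1,"slide": [0,0,0],"spin": -0.056},
    {"grip": 1,"slide": [0,0,0],"spin": -0.056},
  ],
)

```text
time_s: 22.08
tcp_pos: [519.3, 16.4, 134.7]
orientation: [-0.004, 0.99, 0.139, -0.003]
wrist_force: [-0.6, 0.5, -2.7]
gripper_width: 13.8
```

```bash
python3 -c "
from h import *
togo([519,16,135],51);zt();print(observe()['ft_torque'])"
```

```text
t 22.07 tcp [519.3  16.4 134.7] psi 16.03 tilt 0.55 w 13.8 F [-0.6  0.5 -2.7] j [-0.19  0.52  1.77  0.01  0.86  1.1 ]
tool slide units [-0.0019  0.0013 -0.0013] mm [-0.4  0.3 -0.3]
spin units -0.1943 deg 34.97463671742365
toolz [ -0.43   0.35 -57.29]
sum-pi deg 0.48 j4 0.34 v [ 1.000e-03 -2.000e-03  1.000e-03 -5.000e-03 -3.000e-03 -1.442e+00]
[ 0.23680024  0.03812505 -0.02388484]
```

Request:
jog_arm(
  motion=[
    {"grip": 1,"slide": [0,0,0],"spin": -0.056},
    {"grip": 1,"slide": [0,0,0],"spin": -0.056},
    {"grip": 1,"slide": [0,0,0],"spin": -0.05},
    {"grip": 1,"slide": [0,0,0],"spin": 0},
  ],
)

```text
time_s: 22.58
tcp_pos: [520.3, 16.1, 135.3]
orientation: [-0.003, 0.92, 0.392, -0.001]
wrist_force: [-0.6, 0.2, -2.5]
gripper_width: 13.4
```

```bash
python3 -c "
from h import *
togo([519,16,135],50.5);zt();print(observe()['ft_torque'])"
```

```text
t 22.57 tcp [520.3  16.1 135.3] psi 46.15 tilt 0.39 w 13.4 F [-0.6  0.2 -2.5] j [-0.19  0.52  1.77  0.01  0.86  0.58]
tool slide units [-0.0047 -0.0042  0.0015] mm [-0.9 -0.8  0.3]
spin units -0.0242 deg 4.350109925818465
toolz [ -0.27   0.29 -57.29]
sum-pi deg 0.31 j4 0.31 v [ 0.     0.001 -0.001 -0.001  0.001 -0.001]
[ 0.01670714 -0.01958954 -0.02722006]
```

Request:
jog_arm(
  motion=[
    {"grip": 1,"slide": [0,0,0.005],"spin": -0.025},
    {"grip": 1,"slide": [0,0,0],"spin": 0},
  ],
)

```text
time_s: 22.82
tcp_pos: [520.1, 16.3, 134.4]
orientation: [-0.003, 0.905, 0.426, -0.001]
wrist_force: [1.1, 0.2, -3.0]
gripper_width: 13.9
```

```bash
python3 -c "
from h import *
for n in ['scene']:
    im,d=grab_frame(n); cv2.imwrite('pics/s2.png',im[150:330,230:450][:,:,::-1].repeat(3,0).repeat(3,1))
togo([519,16,135],50.5);zt();print(observe()['ft_torque'])"
```

```text
t 22.88 tcp [520.1  16.3 134.4] psi 50.42 tilt 0.41 w 14.0 F [ 0.7  0.  -0.9] j [-0.19  0.52  1.78  0.01  0.85  0.5 ]
tool slide units [-0.0048 -0.0034 -0.0029] mm [-1.  -0.7 -0.6]
spin units -0.0004 deg 0.0766444291794528
toolz [ -0.27   0.31 -57.29]
sum-pi deg 0.32 j4 0.34 v [-0.001 -0.001 -0.001 -0.002  0.003 -0.007]
[ 0.12432492 -0.14116329 -0.01484098]
```

View pics/s2.png

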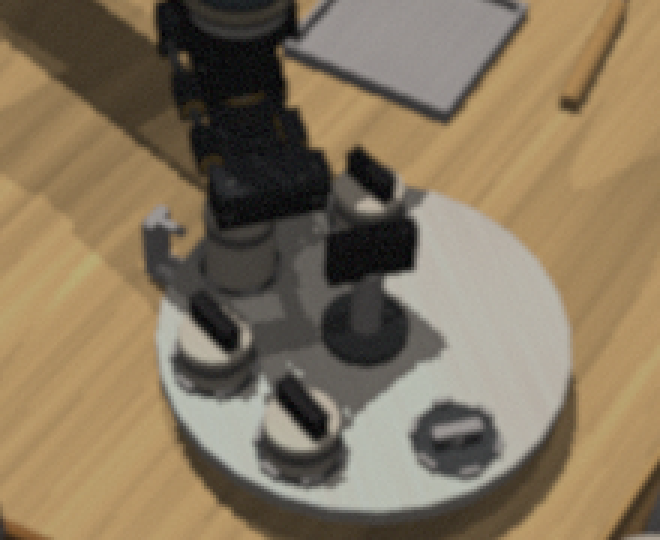

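Request:
jog_arm(
  motion=[
    {"grip": 1,"slide": [0,0,-0.03],"spin": 0},
    {"grip": 1,"slide": [0,0,-0.03],"spin": 0},
  ],
)

```text
time_s: 23.12
tcp_pos: [519.9, 16.0, 146.8]
orientation: [-0.004, 0.905, 0.425, -0.002]
wrist_force: [0.3, -0.1, -2.6]
gripper_width: 13.7
```

```bash
python3 -c "
from h import *
togo([519,16,175],50.5);zt()"
```

```text
t 23.12 tcp [519.9  16.  146.8] psi 50.28 tilt 0.44 w 13.7 F [ 0.3 -0.1 -2.6] j [-0.19  0.5   1.76  0.01  0.88  0.5 ]
tool slide units [-0.0031 -0.0045 -0.1411] mm [ -0.6  -0.9 -28.2]
spin units -0.0012 deg 0.22360781128033835
toolz [ -0.33   0.29 -57.29]
sum-pi deg 0.38 j4 0.29 v [-0.002 -0.08  -0.041 -0.001  0.124  0.008]
```

Free: the force is only the canister's weight. I'll lift on to 55 mm up so it clears the neighbouring canisters (60 mm high).

Request:
jog_arm(
  motion=[
    {"grip": 1,"slide": [0,0,-0.15],"spin": 0},
    {"grip": 1,"slide": [0,0,-0.15],"spin": 0},
    {"grip": 1,"slide": [0,0,-0.05],"spin": 0},
  ],
)

```text
time_s: 23.5
tcp_pos: [519.8, 15.2, 219.3]
orientation: [-0.003, 0.906, 0.424, -0.002]
wrist_force: [-0.9, 0.8, -1.8]
gripper_width: 14.0
```

```bash
python3 -c "
from h import *
for n in ['scene']:
    im,d=grab_frame(n); cv2.imwrite('pics/s3.png',im[90:330,230:500][:,:,::-1].repeat(2,0).repeat(2,1))
togo([458,355,212],50.5);zt()"
```

```text
t 23.55 tcp [520.   15.3 219.7] psi 50.17 tilt 0.43 w 14.2 F [ 0.4  1.  -1.1] j [-0.19  0.39  1.69  0.    1.06  0.51]
tool slide units [ 1.106  -1.3257  0.0476] mm [ 221.2 -265.1    9.5]
spin units -0.0018 deg 0.3271018641810244
toolz [ -0.36   0.24 -57.29]
sum-pi deg 0.39 j4 0.19 v [-0.     0.03   0.026  0.003 -0.05  -0.003]
```

View pics/s3.png

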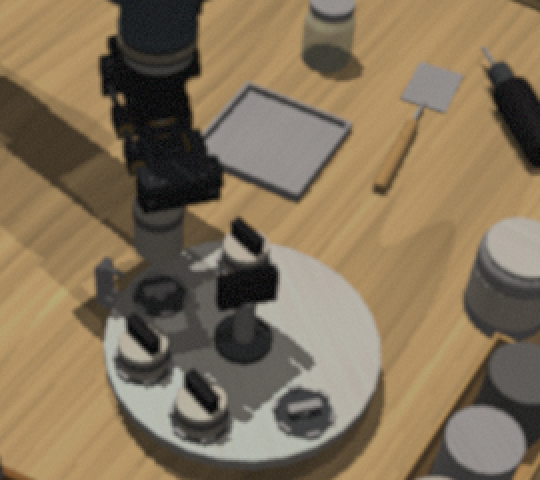

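Request:
jog_arm(
  motion=[
    {"grip": 1,"slide": [0.1,-0.12,0],"spin": 0},
    {"grip": 1,"slide": [0.15,-0.18,0],"spin": 0},
    {"grip": 1,"slide": [0.16,-0.19,0],"spin": 0},
    {"grip": 1,"slide": [0.16,-0.19,0],"spin": 0},
    {"grip": 1,"slide": [0.16,-0.19,0],"spin": 0},
  ],
)

```text
time_s: 24.18
tcp_pos: [479.1, 240.6, 217.0]
orientation: [-0.003, 0.908, 0.419, -0.004]
wrist_force: [2.1, -0.1, -1.6]
gripper_width: 14.0
```

```bash
python3 -c "
from h import *
togo([458,355,212],50.5);zt()"
```

```text
t 24.18 tcp [479.1 240.6 217. ] psi 49.57 tilt 0.6 w 14.0 F [ 2.1 -0.1 -1.6] j [0.25 0.42 1.66 0.   1.08 0.96]
tool slide units [ 0.3671 -0.4513  0.0273] mm [ 73.4 -90.3   5.5]
spin units -0.0051 deg 0.9264607639257889
toolz [ -0.6    0.1  -57.29]
sum-pi deg 0.55 j4 0.28 v [ 0.782  0.143 -0.239  0.005  0.097  0.78 ]
```

Request:
jog_arm(
  motion=[
    {"grip": 1,"slide": [0.16,-0.19,0],"spin": 0},
    {"grip": 1,"slide": [0.12,-0.15,0],"spin": 0},
    {"grip": 1,"slide": [0.04,-0.05,0],"spin": 0},
    {"grip": 1,"slide": [0,0,0],"spin": 0},
  ],
)

```text
time_s: 24.68
tcp_pos: [457.0, 344.3, 212.9]
orientation: [-0.003, 0.907, 0.421, -0.008]
wrist_force: [0.2, 0.0, -2.4]
gripper_width: 13.8
```

```bash
python3 -c "
from h import *
togo([458,355,85],50.5);zt()"
```

```text
t 24.68 tcp [457.  344.3 212.9] psi 49.83 tilt 0.98 w 13.8 F [ 0.2  0.  -2.4] j [0.45 0.47 1.57 0.01 1.12 1.15]
tool slide units [ 0.0522 -0.0234  0.6392] mm [ 10.4  -4.7 127.8]
spin units -0.0037 deg 0.6725666531769292
toolz [ -0.97  -0.14 -57.29]
sum-pi deg 0.94 j4 0.33 v [-0.004  0.007  0.012 -0.011  0.003  0.001]
```

Request:
jog_arm(
  motion=[
    {"grip": 1,"slide": [0.03,-0.012,0.2],"spin": 0},
    {"grip": 1,"slide": [0.02,-0.01,0.2],"spin": 0},
    {"grip": 1,"slide": [0,0,0.13],"spin": 0},
    {"grip": 1,"slide": [0,0,0],"spin": 0},
  ],
)

```text
time_s: 25.18
tcp_pos: [460.9, 348.8, 104.1]
orientation: [-0.001, 0.908, 0.419, -0.009]
wrist_force: [-0.4, 0.2, -3.0]
gripper_width: 13.5
```

```bash
python3 -c "
from h import *
im,d=grab_frame('scene'); cv2.imwrite('pics/s4.png',im[60:260,260:480][:,:,::-1].repeat(3,0).repeat(3,1))
togo([458,355,82],50.5);zt()"
```

```text
t 25.23 tcp [462.  349.3 105.3] psi 49.5 tilt 0.81 w 14.1 F [-0.  -0.2 -1.7] j [0.45 0.63 1.64 0.   0.89 1.16]
tool slide units [ 0.01   -0.0327  0.1165] mm [ 2.  -6.5 23.3]
spin units -0.0055 deg 0.9961614676165382
toolz [ -0.78  -0.24 -57.29]
sum-pi deg 0.8 j4 0.17 v [ 0.007 -0.034 -0.031  0.005  0.001  0.003]
```

View pics/s4.png

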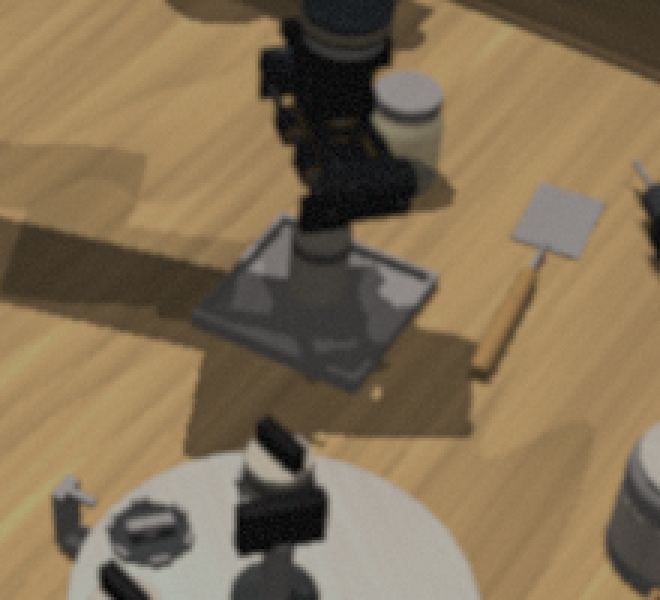

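Request:
jog_arm(
  motion=[
    {"grip": 1,"slide": [0,-0.02,0.08],"spin": 0},
    {"grip": 1,"slide": [0,0,0.015],"spin": 0},
    {"grip": 1,"slide": [0,0,0],"spin": 0},
  ],
)

```text
time_s: 25.6
tcp_pos: [461.0, 351.9, 88.0]
orientation: [-0.001, 0.908, 0.418, -0.004]
wrist_force: [-0.2, -0.4, -1.0]
gripper_width: 13.9
```

```bash
python3 -c "
from h import *
togo([458,355,82],50.5);zt()"
```

```text
t 25.6 tcp [461.  351.9  88. ] psi 49.41 tilt 0.49 w 13.9 F [-0.2 -0.4 -1. ] j [0.46 0.65 1.65 0.   0.84 1.16]
tool slide units [ 0.0024 -0.0214  0.0301] mm [ 0.5 -4.3  6. ]
spin units -0.006 deg 1.086316677245982
toolz [ -0.48  -0.1  -57.29]
sum-pi deg 0.48 j4 0.16 v [ 0.002 -0.002  0.007  0.001  0.006  0.002]
```

Request:
jog_arm(
  motion=[
    {"grip": 1,"slide": [0,0,0.02],"spin": 0},
    {"grip": 1,"slide": [0,0,0.01],"spin": 0},
  ],
)

```text
time_s: 25.85
tcp_pos: [461.5, 352.3, 82.7]
orientation: [-0.001, 0.908, 0.418, -0.003]
wrist_force: [1.1, -0.5, -2.4]
gripper_width: 14.1
```

```bash
python3 -c "
from h import *
togo([458,355,82],50.5);zt()"
```

```text
t 25.85 tcp [461.5 352.3  82.7] psi 49.44 tilt 0.37 w 14.1 F [ 1.1 -0.5 -2.4] j [0.46 0.66 1.65 0.   0.83 1.16]
tool slide units [-0.0013 -0.0222  0.0035] mm [-0.3 -4.4  0.7]
spin units -0.0059 deg 1.0633974626554092
toolz [-3.600e-01 -5.000e-02 -5.729e+01]
sum-pi deg 0.35 j4 0.16 v [ 0.001  0.018  0.006  0.001 -0.034 -0.001]
```

Request:
jog_arm(
  motion=[
    {"grip": 1,"slide": [0,0,0.01],"spin": 0},
    {"grip": 1,"slide": [0,0,0.005],"spin": 0},
  ],
)

```text
time_s: 26.1
tcp_pos: [461.7, 352.7, 81.0]
orientation: [-0.001, 0.908, 0.418, -0.003]
wrist_force: [-1.9, -0.9, 8.5]
gripper_width: 14.0
```

```bash
python3 -c "
from h import *
togo([458,355,82],50.5);zt()"
```

```text
t 26.1 tcp [461.7 352.7  81. ] psi 49.45 tilt 0.33 w 14.0 F [-1.9 -0.9  8.5] j [0.46 0.67 1.66 0.   0.83 1.16]
tool slide units [-0.0032 -0.0214 -0.0049] mm [-0.6 -4.3 -1. ]
spin units -0.0058 deg 1.052688117654803
toolz [-3.300e-01 -2.000e-02 -5.729e+01]
sum-pi deg 0.31 j4 0.17 v [ 0.002  0.001 -0.    -0.001 -0.001 -0.   ]
```

Contact with the tray floor (+8.5 N). Now open.

Request:
jog_arm(
  motion=[
    {"grip": 1,"slide": [0,0,-0.003],"spin": 0},
    {"grip": -0.2,"slide": [0,0,0],"spin": 0},
    {"grip": -0.2,"slide": [0,0,0],"spin": 0},
    {"grip": -0.2,"slide": [0,0,0],"spin": 0},
    {"grip": -0.2,"slide": [0,0,0],"spin": 0},
  ],
)

```text
time_s: 26.72
tcp_pos: [462.6, 353.2, 82.3]
orientation: [-0.001, 0.908, 0.418, -0.001]
wrist_force: [0.2, -0.7, -0.3]
gripper_width: 45.9
```

Request:
jog_arm(
  motion=[
    {"grip": -0.2,"slide": [0,0,0],"spin": 0},
    {"grip": -0.2,"slide": [0,0,0],"spin": 0},
  ],
)

```text
time_s: 26.98
tcp_pos: [462.6, 353.2, 82.2]
orientation: [-0.001, 0.908, 0.418, -0.001]
wrist_force: [0.9, -0.8, 0.3]
gripper_width: 51.5
```

```bash
python3 -c "
from h import *
togo([458,355,200],50.5);zt()"
```

```text
t 26.98 tcp [462.6 353.2  82.2] psi 49.45 tilt 0.21 w 51.5 F [ 0.9 -0.8  0.3] j [0.46 0.66 1.65 0.   0.83 1.16]
tool slide units [-0.0091 -0.0253 -0.5889] mm [  -1.8   -5.1 -117.8]
spin units -0.0058 deg 1.0481773611945897
toolz [-2.10e-01  4.00e-02 -5.73e+01]
sum-pi deg 0.17 j4 0.17 v [-0.001  0.001  0.002  0.001 -0.002 -0.002]
```

Request:
jog_arm(
  motion=[
    {"grip": -0.2,"slide": [0,0,-0.15],"spin": 0},
    {"grip": -0.2,"slide": [0,0,-0.25],"spin": 0},
    {"grip": -0.2,"slide": [0,0,-0.25],"spin": 0},
    {"grip": -0.2,"slide": [0,0,-0.25],"spin": 0},
    {"grip": -0.2,"slide": [0,0,0],"spin": 0},
  ],
)

```text
time_s: 27.6
tcp_pos: [463.2, 352.9, 266.7]
orientation: [-0.001, 0.908, 0.418, -0.003]
wrist_force: [0.3, -0.7, -0.6]
gripper_width: 52.1
```

Request:
jog_arm(
  motion=[
    {"grip": -0.2,"slide": [-0.2,0.2,0],"spin": 0},
    {"grip": -0.2,"slide": [-0.2,0.2,0],"spin": 0},
    {"grip": -0.2,"slide": [-0.2,0.2,0],"spin": 0},
    {"grip": -0.2,"slide": [-0.2,0.2,0],"spin": 0},
    {"grip": -0.2,"slide": [-0.2,0.2,0],"spin": 0},
  ],
)

```text
time_s: 28.22
tcp_pos: [483.3, 67.0, 262.1]
orientation: [-0.002, 0.906, 0.422, -0.005]
wrist_force: [0.0, -0.4, 0.6]
gripper_width: 52.3
```

Request:
jog_arm(
  motion=[
    {"grip": -0.2,"slide": [0,0,0],"spin": 0},
    {"grip": -0.2,"slide": [0,0,0],"spin": 0},
  ],
)

```text
time_s: 28.48
tcp_pos: [482.2, 63.6, 260.0]
orientation: [-0.003, 0.908, 0.419, -0.007]
wrist_force: [0.2, -0.3, 0.9]
gripper_width: 52.4
```

Run:
```python
from h import *
for n in("scene","top"):
    im,d=grab_frame(n); cv2.imwrite(f"pics/{n}5.png",im[:,:,::-1]); np.savez(f"{n}5.npz",im=im,d=d)
    vv,uu=np.mgrid[0:480,0:640]
    P=deproj(n,np.c_[uu.ravel(),vv.ravel()],d.ravel()).reshape(480,640,3)
    m=(abs(P[...,0]-458)<70)&(abs(P[...,1]-355)<70)&(P[...,2]>80)&(P[...,2]<130)
    Q=P[m]; print(n,m.sum(),Q.mean(0).round(1),np.percentile(Q[:,2],[2,50,98]).round(1))
    f=Q[Q[:,2]>101]; print(" fin top",len(f),f.mean(0).round(1)); xy=f[:,:2].astype(np.float32); print(cv2.minAreaRect(xy))
    m=(abs(P[...,0]-458)<70)&(abs(P[...,1]-355)<70)&(P[...,2]>66)&(P[...,2]<80); print(" cap",P[m].mean(0).round(1))
    m=(abs(P[...,0]-458)<68)&(abs(P[...,1]-355)<68)&(P[...,2]<12); print(" floor z",np.median(P[m][:,2]).round(1))
togo([458,355,200],50.5)
```

```text
scene 198 [465.7 348.3  97.7] [ 82.   98.8 109.8]
 fin top 89 [463.7 349.2 106. ]
((464.7065124511719, 350.728515625), (44.423377990722656, 18.916622161865234), 53.385231018066406)
 cap [469.4 341.8  73.4]
 floor z 6.3
top 184 [461.4 350.4 103.6] [ 81.1 106.8 112.1]
 fin top 143 [461.6 352.2 107.5]
((461.6889953613281, 352.49871826171875), (44.51323318481445, 14.449792861938477), 49.1755485534668)
 cap [462.  349.3  73.5]
 floor z 5.8
t 28.57 tcp [482.4  64.3 260.3] psi 49.68 tilt 0.84 w 52.2 F [ 1.1 -0.2  0. ] j [-0.1   0.3   1.71 -0.    1.14  0.61]
tool slide units [ 1.0321 -1.03    0.3029] mm [ 206.4 -206.    60.6]
spin units -0.0045 deg 0.8158290050107908
```

View pics/scene5.png

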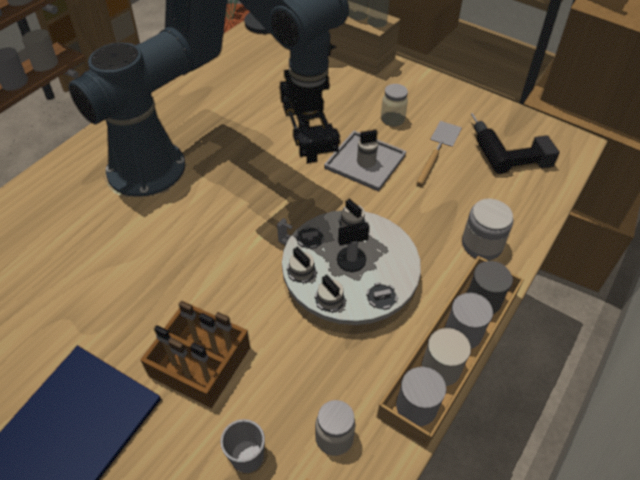

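View pics/top5.png

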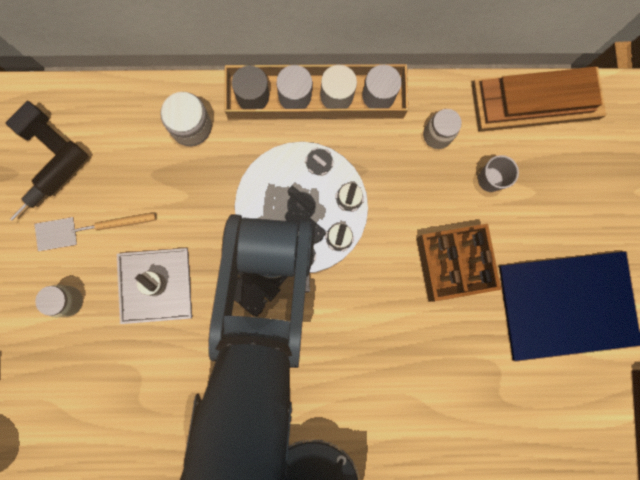

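The canister stands upright in the tray: its fin is at (148,283) in the top view and (368,140) in the scene view. The fin top measures 107 mm and the cap 73 mm above the table, as they should on a 5 mm floor. The arm is clear, so I'll hand in.

```bash
python3 -c "
from h import *
print(job_done())"
```

```text
the job is handed in; nothing more can be done
None
```

The tall canister stands upright and released in the tray. I handed in at about 28.6 s, and the hand-in reported no verdict.

- **Moves:** I turned the turret about 30° anticlockwise by its hub handle, which put the canister at the pointer. I then turned its fin about 66° anticlockwise and lifted it off with only its weight on the wrist. I set it down until the floor pushed back with about 8.5 N, opened the gripper and backed away.
- **Last checks:** In the top view the fin centre is at (462, 352) mm, about 4 mm from the tray centre. The fin top is at 107 mm and the cap at 73 mm, which fits an upright canister on the 5 mm floor. The scene camera agrees to about 3 mm. The arm is clear at 260 mm height.
- **Trouble on the way:** The tool's tilt drifted up to about 10.5°, since each row starts from the measured pose and the moves cannot correct tilt. I first tried the arm's reach limit, which helped only for one direction of tilt. I then gripped the hub handle again and levered the tilt back to about 0.5°, with wrist forces of about 20 N, before gripping the canister.
- **Possible failure:** While at the reach limit, joint 3 read 0.218 rad once and stayed just under 0.22 for a few rows, against its stated lower limit of 0.22. I can't tell whether that counts as passing its range.

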